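# Zero the grinder and set it five clicks coarse

## Robot

A 6-joint arm with a two-finger parallel gripper is mounted at the origin on the work surface. World frame = base frame: x ahead of the robot, y to its left, z up, the work surface at z = 0. Lengths are in m, angles in degrees, forces in N, time in s.
With the tool pointing down it reaches from about 0.3 to 1 m from the base axis. Payload 5.1 kg.
Tool frame: the origin (TCP) lies between the finger pads; the fingertips stand 22 mm ahead of it and the grasp point (between the pads) lies 3 mm ahead of it; z points along the fingers, x is the direction in which the jaws open and shut, and the axes are right-handed (so a half turn about z gives the same grasp; the last joint's range is limited). The gripper opens to 95 mm and grips with 3 to 60 N. Pads are 20 mm wide; open, the fingers measure 119 mm over their backs; the gripper's body (75 mm by 180 mm) begins 59 mm behind the grasp point.
Start: joints at [-72.514, 7.093, 94.555, -0, 78.352, -4.733], TCP at [0.246, -0.602, 0.237] pointing down, gripper open.
Joint ranges: [-149.61, 149.61], [-58.7, 133.49], [1.44, 155.28], [-77.14, 257.14], [18.33, 153.61], [-166.67, 166.67]. Speed limits (degrees/s): [147.25, 147.25, 180, 180, 180, 180].

## Interface

Orientations are given as a 3x3 rotation matrix whose columns are the frame's x, y, z axes.
In Python, from rig import bot gives the robot as it stands.
- The arm moves only by the tool carry_out, never from a script. Its argument "moves" is a list of rows, each an object of numbers: "x", "y", "z": the shift along the tool's x, y, z in mm; "ax", "ay", "az": the turn, a rotation vector about the tool's x, y, z in degrees. A call has 1 to 12 rows; each row is the pose to reach, as a shift and turn from the pose commanded when the call began, along the tool's axes at that moment; what a row does not reach only later rows make up. A row lasts 1/10 s, in which the tool goes at most 50 mm and 8.59 degrees, less where a joint would pass 70% of its speed; a pose out of reach is approached as far as the arm can. A call with a gripper value outside its range is refused whole. "gripper" is the opening, from 0 (shut) to 1 (fully open), set as the call begins (left out, the last holds). The fingers move at their own pace and stop on an object; "squeeze" is the grip in N (left out, the last holds). Time passes only in rows, so rows that repeat a pose let the fingers close. It gives the time, the measured TCP pose, the force and the opening at its end, in the units of the state.
- bot.read_state(): the state, without advancing time (a new reading comes with each control period).
- bot.get_image(name): name is "scene" or "side" or "wrist"; returns (picture, depth): 420x560x3 uint8, red, green, blue; 420x560 float32, m along the optical axis (not along the pixel's ray), 0 where there is no reading.
- bot.camera_params(name): a dict with "mtx" (3x3 intrinsics, pixels), "k1" (the pictures are not rectified: a ray, as slopes to the right and down, at radius r is drawn at 1 + k1 r^2 times it, then the intrinsics apply), "R" (3x3) and "t" (3): a world point X has camera coordinates R X + t. Camera axes: x right, y down, z forward; pixel columns grow to the right and rows downward; lengths in m; the calibration is good to about 2 mm. A picture is of the moment at which its call begins: read the wrist's pose just before it. camera_params takes no time and is no camera call; for the wrist camera it gives the pose at the moment of the call.
- bot.finish_job(): hands the job in, once; it reports no verdict.
Trained networks look in the newest picture that a camera, given by its name, has taken for a name from the list of things; names that differ only in an ending like _2 or _b are one class to them, and where a whole thing is asked for, a point or a joint stands for the part that bears it (a point fixed in the world has none). Each returns a list of dicts, best first, with "conf" (0 to 1); they miss things now and then, are a little off and sometimes report something else, mostly with a low value. They report only what shows in the picture. A call takes as long as a camera call.
- bot.boxes_of(camera, label): "extent" ([left, top, width, height] in pixels, round what is visible of it).
- bot.pinpoint(camera, label): "pixel" ([column, row] in pixels: a listed point, or the origin of a listed thing).
The state is a dict: "time_s": time; "joint_pos": joint angles; "joint_velocities": joint speeds; "joint_efforts": joint torques, N m; "tool_pos": TCP position; "orientation": TCP orientation; "force": force on the tool from outside, world axes, zero at the start; "ft_torque": the same for the moment, N m; "width": opening from 0.0 (shut) to 1.0 (fully open).
Only numpy, scipy, OpenCV 4.12 (cv2) and the standard library are available. Lean on these libraries where they do the work, as an engineer would, in place of code of your own. Each camera call takes 0.05 s, during which the arm holds its last target. There are 200 camera calls.

## Task

Set the grinder up for the spice jars: its grind selector (the round fluted knob on the deck) has no marks, so turn it clockwise until you feel the burrs just touch at the end stop, without forcing it past that, and then turn it back exactly five clicks anticlockwise. Only when the grind is set, push the power switch over to the rear to start the grinder. Leave the cup, jar, bottle and label roll where they stand.

Things in the scene. Friction and masses are not known exactly. Their poses are not given: they have to be found in the camera images.
- grinder: White single-dose burr grinder, fixed: foot, rear column, overhanging head with a flat deck 250 x 140 mm (x, y), 230 mm above the counter. Origin: centre of the underside; x to its rear, -x its front (spout), z up. On the deck: selector axis at x -70, y 0; switch pivot at x 2, y -45; covered round loading cup at x 83, y 10, 72 mm across, 34 mm tall.
- selector_grip (a point): Point on the selector's vertical axis, inside the knob, 12 mm below its top and 258 mm above the counter; fixed to the grinder, so it does not show the knob's turn. Knob: round, blank, fluted aluminium, 41 mm across, 34 mm tall, underside 6 mm above the deck on a thinner collar. It clicks every 18 degrees and stays in a click by itself; leaving one takes 0.1 to 0.25 N m, none from a quarter on.
- burr_face (a point): Moving burr, hidden in the head; the knob lifts it 0.025 mm a click, too little to see in measured positions. Positions: 0 to 9 clicks from the clockwise (from above) end stop; start 3 to 8. Past the stop the moment climbs from 0.15 to 0.5 N m at 0.7 click and does not give way as a click does; let go, the knob springs back to 0. Forcing it 0.8 click (0.25 rad) past harms the burrs.
- burr_seat (a point): Fixed burr, hidden in the head. The height of burr_face over burr_seat is the grind gap: 0 with the burrs just touching (the clockwise end stop), 0.125 mm at five clicks anticlockwise.
- power_switch (a joint): Bat-handle toggle on the deck: 0 = off, leaning to the grinder's front (-x); 0.7 rad = on, leaning to its rear (+x). Stays where it is left; moving it takes 2 to 3 N at its tip.
- switch_tip (a point): Centre of the 10 mm ball at the end of the switch's 6 mm thick handle, 32 mm from the pivot, which lies 3 mm above the deck. Off: the tip is 11 mm in front of the pivot and 33 mm above the deck.
- catch_cup: Steel cup, 58 mm across, 70 mm tall, on the foot under the spout. Origin: centre of its underside.
- jar: Amber glass jar with a steel lid, 72 mm across, 95 mm tall, beside the grinder. Origin: centre of its underside.
- juice_bottle: Amber glass bottle, 72 mm across, 200 mm tall, beside the grinder. Origin: centre of its underside.
- label_roll: Roll of blank paper labels, 96 mm across, 60 mm tall, lying flat on the other side of the grinder. Origin: centre of its underside.

How it is judged (in metres and radians):
On the way, in this order (a step that is already met when the one before it is completed fails the run):
1. selector felt home: the burrs just touch (position 0) (z of burr_face in the frame of burr_seat below 8e-06 m and value of joint power_switch below 0.2 rad), for 0.1 s.
2. selector five clicks back from the stop, switch still off (z of burr_face in the frame of burr_seat between 0.000115 and 0.000135 m and value of joint power_switch below 0.2 rad), for 0.3 s.
3. power switch pushed over to on (value of joint power_switch above 0.6 rad), for 0.2 s.
At the end, for the whole second after the job is handed in: The selector rests five clicks from its clockwise end stop (grind gap 0.125 mm, give or take 0.010 mm), the power switch is over at on (past 0.6 rad of 0.7), and the bystanders stand where they were (z of burr_face in the frame of burr_seat between 0.000115 and 0.000135 m and value of joint power_switch above 0.6 rad); the robot touches nothing.
It fails at once if the selector is forced past the stop (more than 0.8 of a click beyond burr touch) (z of burr_face in the frame of burr_seat below -2e-05 m).
It fails at once if the grinder is switched on before the grind is set to five clicks (value of joint power_switch above 0.45 rad and (z of burr_face in the frame of burr_seat below 0.00011 m or z of burr_face in the frame of burr_seat above 0.00014 m)).
It fails at once if the cup, jar, bottle or label roll is moved more than 20 mm (distance of any of catch_cup, jar, juice_bottle, label_roll from where it was at the start of the episode above 0.02 m).
It also fails if it takes over 72 s, if anything falls off the work surface, if the arm or the gripper's body presses on something with over 40 N, if the wrist force passes 120 N, or if a joint passes its speed limit or range.

## Working session

There is one attempt and no reset: what is moved stays moved. The work goes in short steps, Python scripts to look and compute and a tool call to move; the robot and the scene stay as the last step left them, time stands still between calls to the robot, and variables do not carry over. Pictures are saved under pics/ and viewed, about 8 in all and at most 12, crops included, and the job is handed in when it is done.

Besides the shell and the picture viewer there is one more tool, called after ">>>" as name(argument=value, ...), one argument or row to a line, values as JSON. carry_out: Moves the arm, as the interface text tells. Its arguments: {"type":"object","properties":{"moves":{"type":"array"},"gripper":{"type":"number"},"squeeze":{"type":"number"}},"required":["moves"]}

```bash
mkdir -p pics; ls
cat > h.py <<'E'
import numpy as np, cv2
from rig import bot
def ray(cam,px,P=None):
    P=P or bot.camera_params(cam); K=np.array(P["mtx"]);k=P["k1"]
    d=np.array([(px[0]-K[0,2])/K[0,0],(px[1]-K[1,2])/K[1,1]]);s=d.copy()
    for _ in range(20): s=d/(1+k*(s@s))
    R=np.array(P["R"]);t=np.array(P["t"]); return -R.T@t, R.T@np.r_[s,1]
def at_z(cam,px,z,P=None):
    o,v=ray(cam,px,P); return o+v*(z-o[2])/v[2]
def at_d(cam,px,d,P=None):
    o,v=ray(cam,px,P); return o+v*d
def proj(cam,X,P=None):
    P=P or bot.camera_params(cam);K=np.array(P["mtx"]);c=np.array(P["R"])@X+np.array(P["t"]);s=c[:2]/c[2]
    s=s*(1+P["k1"]*(s@s));return K[:2,:2]@s+K[:2,2]
def save(cam,name):
    im,d=bot.get_image(cam);cv2.imwrite("pics/"+name,im[:,:,::-1]);return im,d
E
python3 - <<'E'
from h import *
ims=[]
for c in("scene","side"):
    im,d=bot.get_image(c);ims.append(im)
    o,v=ray(c,(280,210));print(c,o.round(3),v.round(3))
    for l in("selector_grip","switch_tip","grinder","jar","juice_bottle","label_roll","catch_cup"):
        r=bot.pinpoint(c,l)[:2]
        for q in r:
            p=q["pixel"];print(l,np.round(p),round(q["conf"],2), at_z(c,p,{"selector_grip":.258,"switch_tip":.263}.get(l,0)).round(3))
s=bot.read_state();print({k:np.round(s[k],3) for k in s})
import numpy as np
cv2.imwrite("pics/a.png",ims[0][:,:,::-1]);cv2.imwrite("pics/b.png",ims[1][:,:,::-1])
E
```

```text
pics
scene [ 1.004 -0.203  0.917] [-0.446  0.321 -0.836]
selector_grip [193. 180.] 0.71 [ 0.511 -0.045  0.258]
switch_tip [181. 208.] 0.46 [ 0.556 -0.092  0.263]
jar [289. 242.] 0.94 [0.6   0.117 0.   ]
juice_bottle [310. 285.] 0.59 [0.712 0.093 0.   ]
label_roll [138. 300.] 0.62 [ 0.537 -0.232  0.   ]
side [0.245 0.856 0.846] [ 0.323 -0.704 -0.633]
selector_grip [340. 156.] 0.91 [ 0.506 -0.03   0.258]
switch_tip [328. 137.] 0.47 [ 0.557 -0.089  0.263]
grinder [306. 230.] 0.78 [ 0.58  -0.041 -0.   ]
jar [271. 269.] 0.94 [0.601 0.126 0.   ]
juice_bottle [235. 246.] 0.57 [ 0.715  0.097 -0.   ]
label_roll [343. 191.] 0.67 [ 0.55  -0.245  0.   ]
label_roll [324. 138.] 0.53 [ 0.705 -0.5    0.   ]
catch_cup [330. 229.] 0.93 [ 0.524 -0.073 -0.   ]
catch_cup [237. 245.] 0.51 [0.714 0.09  0.   ]
{'time_s': np.float64(0.8), 'joint_pos': array([-72.513,   7.089,  94.553,  -0.   ,  78.353,  -4.733]), 'joint_velocities': array([-0.005,  0.067, -0.014, -0.068, -0.001, -0.154]), 'joint_efforts': array([ -0.   , -41.753, -36.02 ,   0.078,   0.043,  -0.   ]), 'tool_pos': array([ 0.246, -0.602,  0.237]), 'orientation': array([[ 0.378, -0.926,  0.   ],
       [-0.926, -0.378, -0.   ],
       [ 0.   ,  0.   , -1.   ]]), 'force': array([ 0.621, -0.413, -0.588]), 'ft_torque': array([ 0.01 , -0.047,  0.011]), 'width': np.float64(1.001)}
```

View pics/a.png

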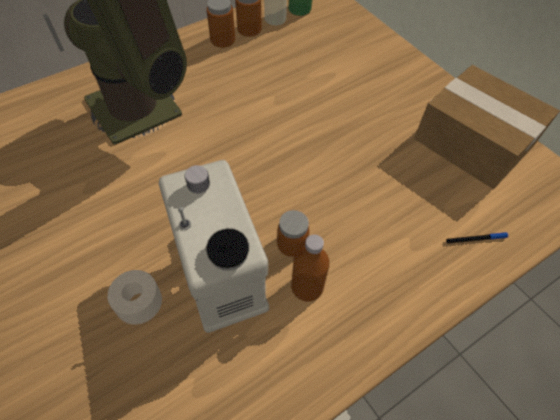

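View pics/b.png

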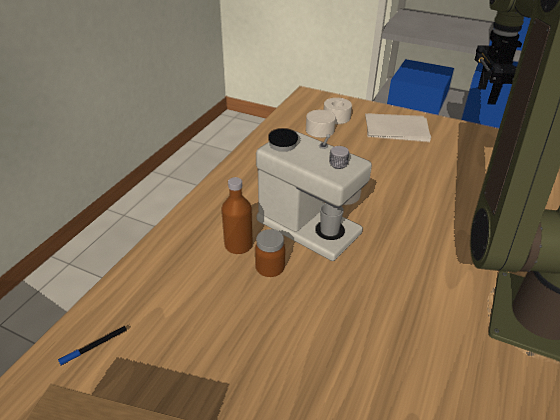

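The scene view shows the grinder with its front (knob at 197,178) toward the robot, the switch at (184,222) and the loading cup at (228,248). The jar (293,235) and bottle (311,270) stand to the +y side, and the label roll (135,297) to the -y side. The side view agrees: knob at (340,157), switch at (324,145), catch cup at (331,220). I'll raise the arm, then go over the knob.

>>> carry_out(
  moves=[
    {"z":-50},
    {"z":-100},
    {"z":-150},
    {"z":-165},
    {"x":-34,"y":-36,"z":-165},
    {"x":-68,"y":-72,"z":-165},
    {"x":-102,"y":-108,"z":-165},
    {"x":-136,"y":-144,"z":-165},
    {"x":-170,"y":-180,"z":-165},
    {"x":-204,"y":-216,"z":-165},
    {"x":-238,"y":-252,"z":-165},
    {"x":-272,"y":-288,"z":-165},
  ],
)

```text
schema error: expected keys x, y, z, ax, ay, az
```

>>> carry_out(
  moves=[
    {"x":-34,"y":-36},
    {"x":-68,"y":-72},
    {"x":-102,"y":-108},
    {"x":-136,"y":-144},
    {"x":-152,"y":-166},
    {"x":-152,"y":-166},
    {"x":-152,"y":-166},
    {"x":-152,"y":-166},
    {"x":-152,"y":-166},
  ],
)

```text
schema error: expected keys x, y, z, ax, ay, az
```

Run:
```python
from h import *
s=bot.read_state();print({k:np.round(s[k],3) for k in s if k!='joint_efforts'})
P=bot.camera_params("wrist")
save("wrist","c.png")
for c,pp in(("wrist",P),("scene",None)):
  if c=="scene": bot.get_image(c)
  for l in("selector_grip","switch_tip","jar","label_roll"):
    for q in bot.pinpoint(c,l)[:2]:
        p=q["pixel"];print(c,l,np.round(p),round(q["conf"],2), at_z(c,p,{"selector_grip":.258,"switch_tip":.263}.get(l,0),pp).round(4))
```

```text
{'time_s': np.float64(0.8), 'joint_pos': array([-72.513,   7.089,  94.553,  -0.   ,  78.353,  -4.733]), 'joint_velocities': array([-0.005,  0.067, -0.014, -0.068, -0.001, -0.154]), 'tool_pos': array([ 0.246, -0.602,  0.237]), 'orientation': array([[ 0.378, -0.926,  0.   ],
       [-0.926, -0.378, -0.   ],
       [ 0.   ,  0.   , -1.   ]]), 'force': array([ 0.621, -0.413, -0.588]), 'ft_torque': array([ 0.01 , -0.047,  0.011]), 'width': np.float64(1.001)}
scene selector_grip [194. 182.] 0.86 [ 0.5169 -0.0456  0.258 ]
scene switch_tip [181. 209.] 0.64 [ 0.5591 -0.093   0.263 ]
scene jar [293. 241.] 0.89 [0.6017 0.1252 0.    ]
scene label_roll [139. 303.] 0.6 [ 0.545  -0.2319  0.    ]
```

View pics/c.png

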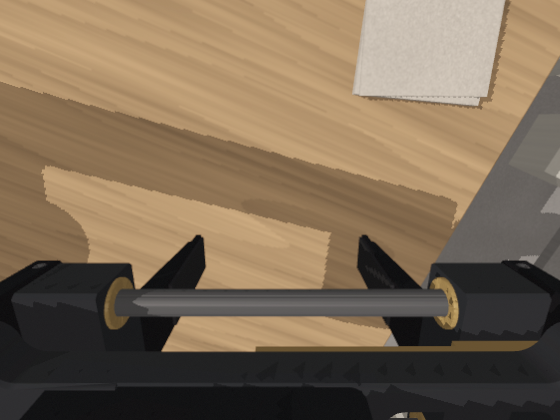

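The wrist view shows only the counter between the fingers (tips at 200,240 and 362,240). The moves were refused because every row must carry all six keys.

>>> carry_out(
  moves=[
    {"x":0,"y":0,"z":-50,"ax":0,"ay":0,"az":0},
    {"x":0,"y":0,"z":-100,"ax":0,"ay":0,"az":0},
    {"x":0,"y":0,"z":-150,"ax":0,"ay":0,"az":0},
    {"x":0,"y":0,"z":-165,"ax":0,"ay":0,"az":0},
    {"x":-34,"y":-36,"z":-165,"ax":0,"ay":0,"az":0},
    {"x":-68,"y":-72,"z":-165,"ax":0,"ay":0,"az":0},
    {"x":-102,"y":-108,"z":-165,"ax":0,"ay":0,"az":0},
    {"x":-136,"y":-144,"z":-165,"ax":0,"ay":0,"az":0},
    {"x":-170,"y":-180,"z":-165,"ax":0,"ay":0,"az":0},
    {"x":-204,"y":-216,"z":-165,"ax":0,"ay":0,"az":0},
    {"x":-238,"y":-252,"z":-165,"ax":0,"ay":0,"az":0},
    {"x":-272,"y":-288,"z":-165,"ax":0,"ay":0,"az":0},
  ],
)

```text
time_s: 2.5
tool_pos: [0.4097, -0.2391, 0.4011]
orientation: [[0.378, -0.926, -0.0], [-0.926, -0.378, 0.0], [-0.0, 0.0, -1.0]]
force: [0.1, -0.5, -0.5]
width: 1.002
```

>>> carry_out(
  moves=[
    {"x":-34,"y":-36,"z":0,"ax":0,"ay":0,"az":0},
    {"x":-68,"y":-72,"z":0,"ax":0,"ay":0,"az":0},
    {"x":-102,"y":-108,"z":0,"ax":0,"ay":0,"az":0},
    {"x":-136,"y":-144,"z":0,"ax":0,"ay":0,"az":0},
    {"x":-152,"y":-166,"z":0,"ax":0,"ay":0,"az":0},
    {"x":-152,"y":-166,"z":0,"ax":0,"ay":0,"az":0},
    {"x":-152,"y":-166,"z":0,"ax":0,"ay":0,"az":0},
    {"x":-152,"y":-166,"z":0,"ax":0,"ay":0,"az":0},
  ],
)

```text
time_s: 3.3
tool_pos: [0.5054, -0.0383, 0.4014]
orientation: [[0.377, -0.926, -0.001], [-0.926, -0.377, -0.0], [0.0, 0.001, -1.0]]
force: [-0.1, 0.4, -0.6]
width: 0.998
```

Run:
```python
from h import *
s=bot.read_state();print({k:np.round(s[k],3) for k in s if k!='joint_efforts'})
P=bot.camera_params("wrist")
save("wrist","d.png")
o,v=ray("wrist",(280,210));print(o,v)
for c,pp in(("wrist",P),):
  for l in("selector_grip","switch_tip"):
    for q in bot.pinpoint(c,l)[:2]:
        p=q["pixel"];print(c,l,np.round(p),round(q["conf"],2), at_z(c,p,{"selector_grip":.258,"switch_tip":.263}.get(l,0),pp).round(4))
```

```text
{'time_s': np.float64(3.3), 'joint_pos': array([-1.0398e+01, -1.4122e+01,  9.9271e+01, -2.2000e-02,  9.4881e+01,
        5.7443e+01]), 'joint_velocities': array([-0.722, -0.375, -0.083,  0.072, -0.047,  0.03 ]), 'tool_pos': array([ 0.505, -0.038,  0.401]), 'orientation': array([[ 0.377, -0.926, -0.001],
       [-0.926, -0.377, -0.   ],
       [ 0.   ,  0.001, -1.   ]]), 'force': array([-0.145,  0.433, -0.591]), 'ft_torque': array([-0.007, -0.009,  0.037]), 'width': np.float64(0.998)}
[ 0.57931883 -0.00834484  0.54902122] [-0.27435422 -0.10834769 -0.95560469]
wrist selector_grip [279. 198.] 0.66 [ 0.5068 -0.036   0.258 ]
wrist switch_tip [354. 173.] 0.56 [ 0.5589 -0.0923  0.263 ]
```

View pics/d.png

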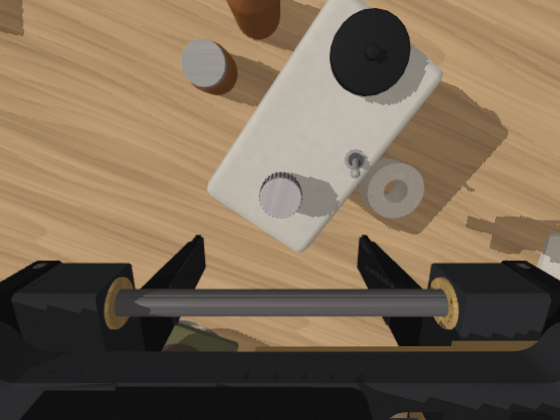

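The wrist view from above shows the knob top centred at (280,196), the switch pivot and tip around (355,165), the loading cup at (371,52) and the label roll at (395,188). Both detections agree with the picture. J6 grows when the tool turns clockwise, so I'll first wind it back about 100° for range, then check the knob again.

>>> carry_out(
  moves=[
    {"x":-1.5,"y":-2.3,"z":0,"ax":0,"ay":0,"az":-8.5},
    {"x":-1.5,"y":-2.3,"z":0,"ax":0,"ay":0,"az":-17},
    {"x":-1.5,"y":-2.3,"z":10,"ax":0,"ay":0,"az":-25.5},
    {"x":-1.5,"y":-2.3,"z":20,"ax":0,"ay":0,"az":-34},
    {"x":-1.5,"y":-2.3,"z":30,"ax":0,"ay":0,"az":-42.5},
    {"x":-1.5,"y":-2.3,"z":40,"ax":0,"ay":0,"az":-51},
    {"x":-1.5,"y":-2.3,"z":50,"ax":0,"ay":0,"az":-59.5},
    {"x":-1.5,"y":-2.3,"z":60,"ax":0,"ay":0,"az":-68},
    {"x":-1.5,"y":-2.3,"z":70,"ax":0,"ay":0,"az":-76.5},
    {"x":-1.5,"y":-2.3,"z":70,"ax":0,"ay":0,"az":-85},
    {"x":-1.5,"y":-2.3,"z":70,"ax":0,"ay":0,"az":-93.5},
    {"x":-1.5,"y":-2.3,"z":70,"ax":0,"ay":0,"az":-102},
  ],
  gripper=0.75,
  squeeze=30,
)

```text
time_s: 4.65
tool_pos: [0.507, -0.0362, 0.3317]
orientation: [[0.824, 0.566, 0.0], [0.566, -0.824, -0.0], [0.0, 0.0, -1.0]]
force: [0.4, 0.5, -1.4]
width: 0.751
```

>>> carry_out(
  moves=[
    {"x":0,"y":0,"z":0,"ax":0,"ay":0,"az":0},
    {"x":0,"y":0,"z":0,"ax":0,"ay":0,"az":0},
  ],
)

```text
time_s: 4.85
tool_pos: [0.5072, -0.0359, 0.3318]
orientation: [[0.829, 0.559, 0.0], [0.559, -0.829, -0.0], [0.0, 0.0, -1.0]]
force: [-0.5, -0.7, 0.6]
width: 0.753
```

Run:
```python
from h import *
s=bot.read_state();print({k:np.round(s[k],4) for k in s if k!='joint_efforts'})
P=bot.camera_params("wrist")
save("wrist","e.png")
R=np.array(s["orientation"]);T=np.array(s["tool_pos"])
for l in("selector_grip","switch_tip"):
    for q in bot.pinpoint("wrist",l)[:2]:
        p=q["pixel"];X=at_z("wrist",p,{"selector_grip":.258,"switch_tip":.263}[l],P);print(l,np.round(p),round(q["conf"],2),X.round(4),"tool mm",(R.T@(X-T)*1e3).round(1))
```

```text
{'time_s': np.float64(4.85), 'joint_pos': array([-1.009600e+01, -1.355150e+01,  1.052967e+02, -1.100000e-03,
        8.823730e+01, -4.407510e+01]), 'joint_velocities': array([ 0.2782,  0.0065,  0.0509, -0.0679,  0.0559, -0.3568]), 'tool_pos': array([ 0.5072, -0.0359,  0.3318]), 'orientation': array([[ 8.292e-01,  5.589e-01,  3.000e-04],
       [ 5.589e-01, -8.292e-01, -1.000e-04],
       [ 2.000e-04,  2.000e-04, -1.000e+00]]), 'force': array([-0.4944, -0.6837,  0.5814]), 'ft_torque': array([ 0.0092, -0.2037,  0.0346]), 'width': np.float64(0.753)}
selector_grip [282. 227.] 0.77 [ 0.5092 -0.0377  0.258 ] tool mm [ 0.7  2.6 73.8]
```

View pics/e.png

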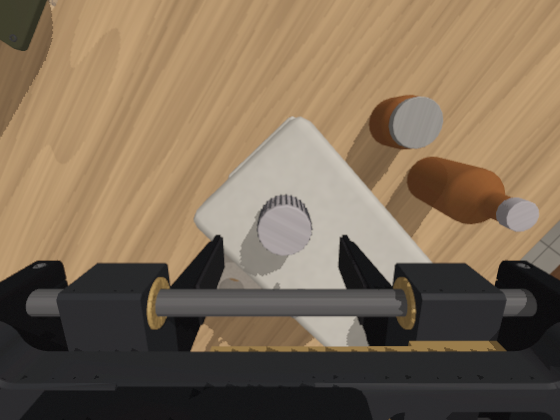

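This view shows the knob top at (285,227), nearly midway between the fingertips (217 and 345), with nothing in the way of the descent.

>>> carry_out(
  moves=[
    {"x":0.5,"y":1.5,"z":20,"ax":0,"ay":0,"az":0},
    {"x":0.5,"y":1.5,"z":40,"ax":0,"ay":0,"az":0},
    {"x":0.5,"y":1.5,"z":55,"ax":0,"ay":0,"az":0},
    {"x":0.5,"y":1.5,"z":66,"ax":0,"ay":0,"az":0},
    {"x":0.5,"y":1.5,"z":71,"ax":0,"ay":0,"az":0},
    {"x":0.5,"y":1.5,"z":71,"ax":0,"ay":0,"az":0},
    {"x":0.5,"y":1.5,"z":71,"ax":0,"ay":0,"az":0},
  ],
)

```text
time_s: 5.7
tool_pos: [0.5089, -0.0363, 0.2615]
orientation: [[0.827, 0.562, 0.001], [0.562, -0.827, -0.0], [0.001, 0.001, -1.0]]
force: [-0.1, 0.8, 0.7]
width: 0.751
```

>>> carry_out(
  moves=[
    {"x":0,"y":0,"z":0,"ax":0,"ay":0,"az":0},
    {"x":0,"y":0,"z":0,"ax":0,"ay":0,"az":0},
    {"x":0,"y":0,"z":0,"ax":0,"ay":0,"az":0},
    {"x":0,"y":0,"z":0,"ax":0,"ay":0,"az":0},
    {"x":0,"y":0,"z":0,"ax":0,"ay":0,"az":0},
    {"x":0,"y":0,"z":0,"ax":0,"ay":0,"az":0},
  ],
  gripper=0.2,
  squeeze=12,
)

```text
time_s: 6.3
tool_pos: [0.5097, -0.0356, 0.261]
orientation: [[0.827, 0.562, 0.004], [0.562, -0.827, 0.002], [0.004, 0.001, -1.0]]
force: [4.9, 1.8, -0.8]
width: 0.425
```

```bash
cat > st.py <<'E'
from h import *
s=bot.read_state();R=np.array(s["orientation"])
print("t",round(s["time_s"],2),"p",np.round(s["tool_pos"],4),"yaw",round(np.degrees(np.arctan2(R[1,0],R[0,0])),2),"J6",round(s["joint_pos"][5],2),"Ftool",(R.T@s["force"]).round(2),"M",np.round(s["ft_torque"],3),"J6eff",round(s["joint_efforts"][5],3),"w",round(s["width"]*95,1))
E
python3 st.py
```

```text
t 6.3 p [ 0.5097 -0.0356  0.261 ] yaw 34.22 J6 -44.32 Ftool [5.09 1.25 0.85] M [ 0.352 -0.874 -0.057] J6eff -0.046 w 40.4
```

>>> carry_out(
  moves=[
    {"x":1.2,"y":0,"z":0,"ax":0,"ay":0,"az":0},
    {"x":1.2,"y":0,"z":0,"ax":0,"ay":0,"az":0},
    {"x":1.2,"y":0,"z":0,"ax":0,"ay":0,"az":0},
  ],
  gripper=0.2,
  squeeze=30,
)

```text
time_s: 6.6
tool_pos: [0.5098, -0.0355, 0.261]
orientation: [[0.827, 0.562, 0.001], [0.562, -0.827, 0.0], [0.001, 0.0, -1.0]]
force: [2.0, 0.1, 0.8]
width: 0.429
```

```bash
python3 st.py
```

```text
t 6.6 p [ 0.5098 -0.0355  0.261 ] yaw 34.22 J6 -44.23 Ftool [ 1.76  1.04 -0.82] M [ 0.072 -0.41  -0.065] J6eff -0.031 w 40.7
```

>>> carry_out(
  moves=[
    {"x":0,"y":0,"z":0,"ax":0,"ay":0,"az":1.5},
    {"x":0,"y":0,"z":0,"ax":0,"ay":0,"az":3},
    {"x":0,"y":0,"z":0,"ax":0,"ay":0,"az":3},
    {"x":0,"y":0,"z":0,"ax":0,"ay":0,"az":3},
  ],
)

```text
time_s: 7.0
tool_pos: [0.5099, -0.0355, 0.261]
orientation: [[0.855, 0.518, 0.001], [0.518, -0.855, 0.0], [0.001, 0.0, -1.0]]
force: [4.0, 1.7, 1.6]
width: 0.427
```

```bash
python3 st.py
```

```text
t 7.0 p [ 0.5099 -0.0355  0.261 ] yaw 31.22 J6 -41.24 Ftool [ 4.34  0.64 -1.55] M [ 0.208 -0.701  0.116] J6eff 0.14 w 40.5
```

>>> carry_out(
  moves=[
    {"x":0,"y":0,"z":0,"ax":0,"ay":0,"az":1.5},
    {"x":0,"y":0,"z":0,"ax":0,"ay":0,"az":3},
    {"x":0,"y":0,"z":0,"ax":0,"ay":0,"az":3},
    {"x":0,"y":0,"z":0,"ax":0,"ay":0,"az":3},
  ],
)

```text
time_s: 7.4
tool_pos: [0.5098, -0.0355, 0.261]
orientation: [[0.881, 0.473, 0.001], [0.473, -0.881, 0.0], [0.001, 0.0, -1.0]]
force: [3.6, 2.0, 2.8]
width: 0.423
```

```bash
python3 st.py
```

```text
t 7.4 p [ 0.5098 -0.0355  0.261 ] yaw 28.21 J6 -38.22 Ftool [ 4.1  -0.08 -2.77] M [ 0.274 -0.853  0.088] J6eff 0.029 w 40.2
```

>>> carry_out(
  moves=[
    {"x":0,"y":0,"z":0,"ax":0,"ay":0,"az":1.5},
    {"x":0,"y":0,"z":0,"ax":0,"ay":0,"az":3},
    {"x":0,"y":0,"z":0,"ax":0,"ay":0,"az":3},
    {"x":0,"y":0,"z":0,"ax":0,"ay":0,"az":3},
  ],
)

```text
time_s: 7.8
tool_pos: [0.5099, -0.0355, 0.261]
orientation: [[0.905, 0.425, 0.001], [0.425, -0.905, 0.0], [0.001, 0.0, -1.0]]
force: [4.3, 2.1, 2.5]
width: 0.427
```

```bash
python3 st.py
```

```text
t 7.8 p [ 0.5099 -0.0355  0.261 ] yaw 25.17 J6 -35.18 Ftool [ 4.83 -0.06 -2.49] M [ 0.335 -0.908  0.087] J6eff 0.034 w 40.5
```

Turning gave a moment peak of about 0.18 N m at 3°, dropping to near zero beyond the quarter, so the knob is following the gripper. The start is at least 3 clicks from the stop, so turning to 3 clicks + 7° is safe.

>>> carry_out(
  moves=[
    {"x":0,"y":0,"z":0,"ax":0,"ay":0,"az":5.5},
    {"x":0,"y":0,"z":0,"ax":0,"ay":0,"az":11},
    {"x":0,"y":0,"z":0,"ax":0,"ay":0,"az":16.5},
    {"x":0,"y":0,"z":0,"ax":0,"ay":0,"az":22},
    {"x":0,"y":0,"z":0,"ax":0,"ay":0,"az":27.5},
    {"x":0,"y":0,"z":0,"ax":0,"ay":0,"az":33},
    {"x":0,"y":0,"z":0,"ax":0,"ay":0,"az":38.5},
    {"x":0,"y":0,"z":0,"ax":0,"ay":0,"az":44},
    {"x":0,"y":0,"z":0,"ax":0,"ay":0,"az":48},
    {"x":0,"y":0,"z":0,"ax":0,"ay":0,"az":48},
    {"x":0,"y":0,"z":0,"ax":0,"ay":0,"az":48},
  ],
  squeeze=40,
)

```text
time_s: 8.9
tool_pos: [0.5102, -0.0355, 0.261]
orientation: [[0.922, -0.388, 0.002], [-0.388, -0.922, 0.0], [0.002, -0.001, -1.0]]
force: [5.9, 1.3, 2.6]
width: 0.425
```

```bash
python3 st.py
```

```text
t 8.9 p [ 0.5102 -0.0355  0.261 ] yaw -22.82 J6 12.8 Ftool [ 4.94 -3.5  -2.63] M [ 0.374 -1.002  0.136] J6eff 0.138 w 40.4
```

>>> carry_out(
  moves=[
    {"x":0,"y":0,"z":0,"ax":0,"ay":0,"az":2},
    {"x":0,"y":0,"z":0,"ax":0,"ay":0,"az":4},
    {"x":0,"y":0,"z":0,"ax":0,"ay":0,"az":4},
    {"x":0,"y":0,"z":0,"ax":0,"ay":0,"az":4},
  ],
)

```text
time_s: 9.3
tool_pos: [0.5102, -0.0355, 0.261]
orientation: [[0.892, -0.452, 0.002], [-0.452, -0.892, 0.0], [0.002, -0.001, -1.0]]
force: [6.0, 2.1, 2.1]
width: 0.426
```

```bash
python3 st.py
```

```text
t 9.3 p [ 0.5102 -0.0355  0.261 ] yaw -26.84 J6 16.83 Ftool [ 4.39 -4.53 -2.11] M [ 0.335 -1.124 -0.064] J6eff -0.016 w 40.4
```

>>> carry_out(
  moves=[
    {"x":0,"y":0,"z":0,"ax":0,"ay":0,"az":5},
    {"x":0,"y":0,"z":0,"ax":0,"ay":0,"az":10},
    {"x":0,"y":0,"z":0,"ax":0,"ay":0,"az":14},
    {"x":0,"y":0,"z":0,"ax":0,"ay":0,"az":14},
    {"x":0,"y":0,"z":0,"ax":0,"ay":0,"az":14},
  ],
)

```text
time_s: 9.8
tool_pos: [0.5103, -0.0356, 0.261]
orientation: [[0.757, -0.654, 0.002], [-0.654, -0.757, 0.0], [0.002, -0.002, -1.0]]
force: [6.8, 1.4, 0.8]
width: 0.424
```

```bash
python3 st.py
```

```text
t 9.8 p [ 0.5103 -0.0356  0.261 ] yaw -40.83 J6 30.81 Ftool [ 4.23 -5.55 -0.75] M [ 0.405 -1.113  0.151] J6eff 0.143 w 40.2
```

>>> carry_out(
  moves=[
    {"x":0,"y":0,"z":0,"ax":0,"ay":0,"az":2},
    {"x":0,"y":0,"z":0,"ax":0,"ay":0,"az":4},
    {"x":0,"y":0,"z":0,"ax":0,"ay":0,"az":4},
    {"x":0,"y":0,"z":0,"ax":0,"ay":0,"az":4},
  ],
)

```text
time_s: 10.2
tool_pos: [0.5103, -0.0356, 0.261]
orientation: [[0.709, -0.705, 0.002], [-0.705, -0.709, 0.0], [0.002, -0.002, -1.0]]
force: [6.8, 2.4, 1.2]
width: 0.423
```

```bash
python3 st.py
```

```text
t 10.2 p [ 0.5103 -0.0356  0.261 ] yaw -44.85 J6 34.83 Ftool [ 3.11 -6.47 -1.23] M [ 0.287 -1.122 -0.029] J6eff -0.01 w 40.2
```

>>> carry_out(
  moves=[
    {"x":0.8,"y":-0.8,"z":0,"ax":0,"ay":0,"az":5},
    {"x":0.8,"y":-0.8,"z":0,"ax":0,"ay":0,"az":10},
    {"x":0.8,"y":-0.8,"z":0,"ax":0,"ay":0,"az":14},
    {"x":0.8,"y":-0.8,"z":0,"ax":0,"ay":0,"az":14},
    {"x":0.8,"y":-0.8,"z":0,"ax":0,"ay":0,"az":14},
  ],
)

```text
time_s: 10.7
tool_pos: [0.5105, -0.0356, 0.261]
orientation: [[0.519, -0.855, -0.0], [-0.855, -0.519, -0.0], [-0.0, 0.0, -1.0]]
force: [1.4, 0.0, 4.9]
width: 0.424
```

```bash
python3 st.py
```

```text
t 10.7 p [ 0.5105 -0.0356  0.261 ] yaw -58.72 J6 48.72 Ftool [ 0.73 -1.2  -4.91] M [ 0.323 -0.18   0.152] J6eff 0.15 w 40.3
```

>>> carry_out(
  moves=[
    {"x":0,"y":0,"z":0,"ax":0,"ay":0,"az":2},
    {"x":0,"y":0,"z":0,"ax":0,"ay":0,"az":4},
    {"x":0,"y":0,"z":0,"ax":0,"ay":0,"az":4},
    {"x":0,"y":0,"z":0,"ax":0,"ay":0,"az":4},
  ],
)

```text
time_s: 11.1
tool_pos: [0.5105, -0.0357, 0.261]
orientation: [[0.458, -0.889, -0.0], [-0.889, -0.458, -0.0], [0.0, 0.0, -1.0]]
force: [1.4, 1.2, 4.7]
width: 0.422
```

```bash
python3 st.py
```

```text
t 11.1 p [ 0.5105 -0.0357  0.261 ] yaw -62.73 J6 52.73 Ftool [-0.37 -1.8  -4.72] M [ 0.193 -0.063 -0.046] J6eff -0.024 w 40.1
```

Still a click (5 passed and leaving), no stop yet. Next click.

>>> carry_out(
  moves=[
    {"x":0,"y":0,"z":0,"ax":0,"ay":0,"az":5},
    {"x":0,"y":0,"z":0,"ax":0,"ay":0,"az":10},
    {"x":0,"y":0,"z":0,"ax":0,"ay":0,"az":14},
    {"x":0,"y":0,"z":0,"ax":0,"ay":0,"az":14},
    {"x":0,"y":0,"z":0,"ax":0,"ay":0,"az":14},
  ],
)

```text
time_s: 11.6
tool_pos: [0.5105, -0.0357, 0.2609]
orientation: [[0.231, -0.973, -0.0], [-0.973, -0.231, -0.001], [0.001, 0.0, -1.0]]
force: [0.9, 1.6, 5.1]
width: 0.426
```

```bash
python3 st.py
```

```text
t 11.6 p [ 0.5105 -0.0357  0.2609] yaw -76.67 J6 66.68 Ftool [-1.35 -1.24 -5.07] M [ 0.18  -0.129  0.294] J6eff 0.309 w 40.4
```

>>> carry_out(
  moves=[
    {"x":0,"y":0,"z":0,"ax":0,"ay":0,"az":2},
    {"x":0,"y":0,"z":0,"ax":0,"ay":0,"az":4},
    {"x":0,"y":0,"z":0,"ax":0,"ay":0,"az":4},
    {"x":0,"y":0,"z":0,"ax":0,"ay":0,"az":4},
  ],
)

```text
time_s: 12.0
tool_pos: [0.5106, -0.0358, 0.2609]
orientation: [[0.162, -0.987, -0.0], [-0.987, -0.162, -0.001], [0.001, 0.0, -1.0]]
force: [1.0, 0.9, 5.6]
width: 0.429
```

```bash
python3 st.py
```

```text
t 12.0 p [ 0.5106 -0.0358  0.2609] yaw -80.66 J6 70.68 Ftool [-0.74 -1.12 -5.55] M [-0.046 -0.091  0.267] J6eff 0.298 w 40.8
```

At 6 clicks + 3° the moment is 0.30 N m, and it stays at 0.27–0.30 at +7° instead of giving way. The earlier clicks read 0.15, then about -0.03, so this is the end stop. I'll back off the 7° and read the moment to detect slip.

>>> carry_out(
  moves=[
    {"x":0,"y":0,"z":0,"ax":0,"ay":0,"az":-2},
    {"x":0,"y":0,"z":0,"ax":0,"ay":0,"az":-4},
    {"x":0,"y":0,"z":0,"ax":0,"ay":0,"az":-4},
    {"x":0,"y":0,"z":0,"ax":0,"ay":0,"az":-4},
  ],
)

```text
time_s: 12.4
tool_pos: [0.5105, -0.0357, 0.2609]
orientation: [[0.23, -0.973, -0.0], [-0.973, -0.23, -0.001], [0.001, 0.0, -1.0]]
force: [0.1, 0.9, 4.8]
width: 0.427
```

```bash
python3 st.py
```

```text
t 12.4 p [ 0.5105 -0.0357  0.2609] yaw -76.67 J6 66.68 Ftool [-0.86 -0.35 -4.79] M [ 0.095 -0.068  0.246] J6eff 0.249 w 40.6
```

>>> carry_out(
  moves=[
    {"x":0,"y":0,"z":0,"ax":0,"ay":0,"az":-1.5},
    {"x":0,"y":0,"z":0,"ax":0,"ay":0,"az":-3},
    {"x":0,"y":0,"z":0,"ax":0,"ay":0,"az":-3},
    {"x":0,"y":0,"z":0,"ax":0,"ay":0,"az":-3},
  ],
)

```text
time_s: 12.8
tool_pos: [0.5105, -0.0357, 0.2609]
orientation: [[0.28, -0.96, -0.0], [-0.96, -0.28, -0.0], [0.0, 0.0, -1.0]]
force: [0.4, 1.5, 5.9]
width: 0.424
```

```bash
python3 st.py
```

```text
t 12.8 p [ 0.5105 -0.0357  0.2609] yaw -73.73 J6 63.73 Ftool [-1.36 -0.82 -5.86] M [ 0.19  -0.08  -0.048] J6eff -0.059 w 40.3
```

The moment returns to about zero at the home angle, so there was no notable slip. I'll let go so that the knob sits at 0 by itself, then regrip more firmly and turn back.

>>> carry_out(
  moves=[
    {"x":0,"y":0,"z":0,"ax":0,"ay":0,"az":0},
    {"x":0,"y":0,"z":0,"ax":0,"ay":0,"az":0},
    {"x":0,"y":0,"z":0,"ax":0,"ay":0,"az":0},
    {"x":0,"y":0,"z":0,"ax":0,"ay":0,"az":0},
    {"x":0,"y":0,"z":0,"ax":0,"ay":0,"az":0},
  ],
  gripper=0.55,
)

```text
time_s: 13.3
tool_pos: [0.5104, -0.0356, 0.2602]
orientation: [[0.279, -0.96, -0.001], [-0.96, -0.279, 0.0], [-0.0, 0.001, -1.0]]
force: [-0.1, -0.4, 0.5]
width: 0.55
```

```bash
python3 st.py
```

```text
t 13.3 p [ 0.5104 -0.0356  0.2602] yaw -73.77 J6 63.78 Ftool [ 0.32  0.21 -0.49] M [ 0.025  0.04  -0.013] J6eff -0.001 w 52.3
```

>>> carry_out(
  moves=[
    {"x":0,"y":0,"z":0,"ax":0,"ay":0,"az":0},
    {"x":0,"y":0,"z":0,"ax":0,"ay":0,"az":0},
    {"x":0,"y":0,"z":0,"ax":0,"ay":0,"az":0},
    {"x":0,"y":0,"z":0,"ax":0,"ay":0,"az":0},
    {"x":0,"y":0,"z":0,"ax":0,"ay":0,"az":0},
    {"x":0,"y":0,"z":0,"ax":0,"ay":0,"az":0},
  ],
  gripper=0.2,
  squeeze=50,
)

```text
time_s: 13.9
tool_pos: [0.5107, -0.0357, 0.2606]
orientation: [[0.279, -0.96, 0.0], [-0.96, -0.279, -0.0], [0.0, 0.0, -1.0]]
force: [0.7, -1.1, 0.5]
width: 0.427
```

```bash
python3 st.py
```

```text
t 13.9 p [ 0.5107 -0.0357  0.2606] yaw -73.78 J6 63.79 Ftool [ 1.21 -0.33 -0.49] M [-0.169 -0.048 -0.033] J6eff 0.004 w 40.5
```

>>> carry_out(
  moves=[
    {"x":0,"y":0,"z":0,"ax":0,"ay":0,"az":-3},
    {"x":0,"y":0,"z":0,"ax":0,"ay":0,"az":-8},
    {"x":0,"y":0,"z":0,"ax":0,"ay":0,"az":-16},
    {"x":0,"y":0,"z":0,"ax":0,"ay":0,"az":-24},
    {"x":0,"y":0,"z":0,"ax":0,"ay":0,"az":-32},
    {"x":0,"y":0,"z":0,"ax":0,"ay":0,"az":-40},
    {"x":0,"y":0,"z":0,"ax":0,"ay":0,"az":-48},
    {"x":0,"y":0,"z":0,"ax":0,"ay":0,"az":-56},
    {"x":0,"y":0,"z":0,"ax":0,"ay":0,"az":-64},
    {"x":0,"y":0,"z":0,"ax":0,"ay":0,"az":-72},
    {"x":0,"y":0,"z":0,"ax":0,"ay":0,"az":-75},
    {"x":0,"y":0,"z":0,"ax":0,"ay":0,"az":-75},
  ],
)

```text
time_s: 15.1
tool_pos: [0.5102, -0.0353, 0.2606]
orientation: [[1.0, 0.021, -0.001], [0.021, -1.0, 0.001], [-0.001, -0.001, -1.0]]
force: [-2.2, 0.8, 1.5]
width: 0.425
```

```bash
python3 st.py
```

```text
t 15.1 p [ 0.5102 -0.0353  0.2606] yaw 1.21 J6 -11.2 Ftool [-2.2  -0.82 -1.51] M [ 0.054  0.374 -0.049] J6eff -0.282 w 40.4
```

>>> carry_out(
  moves=[
    {"x":0,"y":0,"z":0,"ax":0,"ay":0,"az":-5},
    {"x":0,"y":0,"z":0,"ax":0,"ay":0,"az":-10},
    {"x":0,"y":0,"z":0,"ax":0,"ay":0,"az":-15},
    {"x":0,"y":0,"z":0,"ax":0,"ay":0,"az":-15},
    {"x":0,"y":0,"z":0,"ax":0,"ay":0,"az":-15},
    {"x":0,"y":0,"z":0,"ax":0,"ay":0,"az":-15},
  ],
)

```text
time_s: 15.7
tool_pos: [0.5101, -0.0353, 0.2606]
orientation: [[0.961, 0.278, -0.002], [0.278, -0.961, 0.001], [-0.001, -0.001, -1.0]]
force: [-5.2, 1.4, 2.7]
width: 0.426
```

```bash
python3 st.py
```

```text
t 15.7 p [ 0.5101 -0.0353  0.2606] yaw 16.13 J6 -26.12 Ftool [-4.62 -2.78 -2.67] M [ 0.194  0.918 -0.009] J6eff 0.01 w 40.5
```

At 90° back the moment is about 0, as expected in a click. A small ±3° probe will confirm it is centred in the click; both stay well inside the tolerance.

>>> carry_out(
  moves=[
    {"x":0,"y":0,"z":0,"ax":0,"ay":0,"az":-3},
    {"x":0,"y":0,"z":0,"ax":0,"ay":0,"az":-3},
    {"x":0,"y":0,"z":0,"ax":0,"ay":0,"az":-3},
  ],
)

```text
time_s: 16.0
tool_pos: [0.5101, -0.0353, 0.2606]
orientation: [[0.945, 0.328, -0.002], [0.328, -0.945, 0.001], [-0.002, -0.001, -1.0]]
force: [-6.6, 1.4, 2.8]
width: 0.426
```

```bash
python3 st.py
```

```text
t 16.0 p [ 0.5101 -0.0353  0.2606] yaw 19.13 J6 -29.12 Ftool [-5.82 -3.51 -2.8 ] M [ 0.176  0.875 -0.066] J6eff -0.034 w 40.5
```

>>> carry_out(
  moves=[
    {"x":0,"y":0,"z":0,"ax":0,"ay":0,"az":3},
    {"x":0,"y":0,"z":0,"ax":0,"ay":0,"az":6},
    {"x":0,"y":0,"z":0,"ax":0,"ay":0,"az":6},
    {"x":0,"y":0,"z":0,"ax":0,"ay":0,"az":6},
  ],
)

```text
time_s: 16.4
tool_pos: [0.5101, -0.0353, 0.2606]
orientation: [[0.974, 0.227, -0.002], [0.227, -0.974, 0.001], [-0.001, -0.001, -1.0]]
force: [-5.5, 0.4, 1.9]
width: 0.422
```

```bash
python3 st.py
```

```text
t 16.4 p [ 0.5101 -0.0353  0.2606] yaw 13.14 J6 -23.13 Ftool [-5.31 -1.67 -1.91] M [0.228 0.884 0.032] J6eff 0.024 w 40.1
```

>>> carry_out(
  moves=[
    {"x":0,"y":0,"z":0,"ax":0,"ay":0,"az":-3},
    {"x":0,"y":0,"z":0,"ax":0,"ay":0,"az":-3},
    {"x":0,"y":0,"z":0,"ax":0,"ay":0,"az":-3},
  ],
)

```text
time_s: 16.7
tool_pos: [0.5101, -0.0353, 0.2606]
orientation: [[0.961, 0.278, -0.002], [0.278, -0.961, 0.001], [-0.002, -0.001, -1.0]]
force: [-6.1, 1.2, 2.9]
width: 0.421
```

```bash
python3 st.py
```

```text
t 16.7 p [ 0.5101 -0.0353  0.2606] yaw 16.14 J6 -26.13 Ftool [-5.56 -2.82 -2.84] M [ 0.207  0.803 -0.002] J6eff -0.0 w 40.0
```

The ±3° probe gave only about ±0.05 N m where a click should give about ±0.15, so the knob may not be centred in a click; possible slip. I'll recentre the gripper laterally (6 N side load) and sweep in 3° steps clockwise, then back, to map the moment.

>>> carry_out(
  moves=[
    {"x":-1.2,"y":-0.6,"z":0,"ax":0,"ay":0,"az":0},
    {"x":-1.2,"y":-0.6,"z":0,"ax":0,"ay":0,"az":0},
    {"x":-1.2,"y":-0.6,"z":0,"ax":0,"ay":0,"az":0},
  ],
)

```text
time_s: 17.0
tool_pos: [0.5099, -0.0353, 0.2607]
orientation: [[0.96, 0.279, 0.002], [0.279, -0.96, 0.0], [0.002, 0.001, -1.0]]
force: [2.3, 0.1, -0.8]
width: 0.427
```

```bash
python3 st.py
```

```text
t 17.0 p [ 0.5099 -0.0353  0.2607] yaw 16.19 J6 -26.18 Ftool [2.2  0.5  0.78] M [ 0.135 -0.304 -0.008] J6eff -0.019 w 40.5
```

>>> carry_out(
  moves=[
    {"x":0,"y":0,"z":0,"ax":0,"ay":0,"az":3},
    {"x":0,"y":0,"z":0,"ax":0,"ay":0,"az":3},
    {"x":0,"y":0,"z":0,"ax":0,"ay":0,"az":3},
  ],
)

```text
time_s: 17.3
tool_pos: [0.51, -0.0353, 0.2607]
orientation: [[0.973, 0.23, 0.002], [0.23, -0.973, 0.0], [0.002, 0.0, -1.0]]
force: [3.4, 0.5, -2.5]
width: 0.418
```

```bash
python3 st.py
```

```text
t 17.3 p [ 0.51   -0.0353  0.2607] yaw 13.28 J6 -23.27 Ftool [3.38 0.31 2.49] M [ 0.202 -0.753  0.178] J6eff 0.222 w 39.7
```

>>> carry_out(
  moves=[
    {"x":0,"y":0,"z":0,"ax":0,"ay":0,"az":3},
    {"x":0,"y":0,"z":0,"ax":0,"ay":0,"az":3},
    {"x":0,"y":0,"z":0,"ax":0,"ay":0,"az":3},
  ],
)

```text
time_s: 17.6
tool_pos: [0.51, -0.0353, 0.2607]
orientation: [[0.984, 0.179, 0.002], [0.179, -0.984, 0.0], [0.002, 0.0, -1.0]]
force: [5.2, 1.2, -3.6]
width: 0.425
```

```bash
python3 st.py
```

```text
t 17.6 p [ 0.51   -0.0353  0.2607] yaw 10.29 J6 -20.29 Ftool [ 5.38 -0.29  3.63] M [ 0.134 -1.002  0.043] J6eff 0.024 w 40.4
```

>>> carry_out(
  moves=[
    {"x":0,"y":0,"z":0,"ax":0,"ay":0,"az":3},
    {"x":0,"y":0,"z":0,"ax":0,"ay":0,"az":3},
    {"x":0,"y":0,"z":0,"ax":0,"ay":0,"az":3},
  ],
)

```text
time_s: 17.9
tool_pos: [0.51, -0.0353, 0.2607]
orientation: [[0.992, 0.127, 0.002], [0.127, -0.992, 0.0], [0.002, 0.0, -1.0]]
force: [5.4, 0.4, -3.8]
width: 0.425
```

```bash
python3 st.py
```

```text
t 17.9 p [ 0.51   -0.0353  0.2607] yaw 7.29 J6 -17.29 Ftool [5.41 0.27 3.81] M [ 0.089 -0.992  0.019] J6eff 0.033 w 40.4
```

>>> carry_out(
  moves=[
    {"x":0,"y":0,"z":0,"ax":0,"ay":0,"az":3},
    {"x":0,"y":0,"z":0,"ax":0,"ay":0,"az":3},
    {"x":0,"y":0,"z":0,"ax":0,"ay":0,"az":3},
  ],
)

```text
time_s: 18.2
tool_pos: [0.51, -0.0353, 0.2607]
orientation: [[0.997, 0.075, 0.002], [0.075, -0.997, 0.0], [0.002, 0.0, -1.0]]
force: [5.3, 2.0, -3.1]
width: 0.422
```

```bash
python3 st.py
```

```text
t 18.2 p [ 0.51   -0.0353  0.2607] yaw 4.28 J6 -14.28 Ftool [ 5.44 -1.62  3.07] M [ 0.149 -1.002 -0.076] J6eff -0.047 w 40.1
```

>>> carry_out(
  moves=[
    {"x":0,"y":0,"z":0,"ax":0,"ay":0,"az":3},
    {"x":0,"y":0,"z":0,"ax":0,"ay":0,"az":3},
    {"x":0,"y":0,"z":0,"ax":0,"ay":0,"az":3},
  ],
)

```text
time_s: 18.5
tool_pos: [0.51, -0.0353, 0.2607]
orientation: [[1.0, 0.022, 0.002], [0.022, -1.0, 0.0], [0.002, -0.0, -1.0]]
force: [5.9, 0.9, -3.9]
width: 0.424
```

```bash
python3 st.py
```

```text
t 18.5 p [ 0.51   -0.0353  0.2607] yaw 1.27 J6 -11.27 Ftool [ 5.88 -0.75  3.91] M [ 0.062 -1.013 -0.155] J6eff -0.097 w 40.3
```

>>> carry_out(
  moves=[
    {"x":0,"y":0,"z":0,"ax":0,"ay":0,"az":3},
    {"x":0,"y":0,"z":0,"ax":0,"ay":0,"az":3},
    {"x":0,"y":0,"z":0,"ax":0,"ay":0,"az":3},
  ],
)

```text
time_s: 18.8
tool_pos: [0.5101, -0.0353, 0.2607]
orientation: [[1.0, -0.03, 0.002], [-0.03, -1.0, 0.0], [0.002, -0.0, -1.0]]
force: [5.7, -0.6, -2.8]
width: 0.426
```

```bash
python3 st.py
```

```text
t 18.8 p [ 0.5101 -0.0353  0.2607] yaw -1.72 J6 -8.27 Ftool [5.68 0.43 2.81] M [ 0.08  -1.009 -0.073] J6eff -0.052 w 40.5
```

The sweep now shows a peak of +0.2 at +3°, flat in the middle, then -0.15 at +15°. So the clicks lie on the expected lattice, but the earlier weak probe leaves a doubt about the count. There is plenty of time, so I'll verify it by going back to the stop: one call to one click short + 7° (should read about 0), then stop + 3° and + 6° (should be high).

>>> carry_out(
  moves=[
    {"x":0.6,"y":0,"z":0,"ax":0,"ay":0,"az":6},
    {"x":0.6,"y":0,"z":0,"ax":0,"ay":0,"az":12},
    {"x":0.6,"y":0,"z":0,"ax":0,"ay":0,"az":18},
    {"x":0.6,"y":0,"z":0,"ax":0,"ay":0,"az":24},
    {"x":0.6,"y":0,"z":0,"ax":0,"ay":0,"az":30},
    {"x":0.6,"y":0,"z":0,"ax":0,"ay":0,"az":36},
    {"x":0.6,"y":0,"z":0,"ax":0,"ay":0,"az":42},
    {"x":0.6,"y":0,"z":0,"ax":0,"ay":0,"az":43},
    {"x":0.6,"y":0,"z":0,"ax":0,"ay":0,"az":43},
    {"x":0.6,"y":0,"z":0,"ax":0,"ay":0,"az":43},
  ],
)

```text
time_s: 19.8
tool_pos: [0.5104, -0.0354, 0.2607]
orientation: [[0.711, -0.703, 0.001], [-0.703, -0.711, -0.0], [0.001, -0.001, -1.0]]
force: [4.3, 1.1, -1.6]
width: 0.424
```

```bash
python3 st.py
```

```text
t 19.8 p [ 0.5104 -0.0354  0.2607] yaw -44.68 J6 34.7 Ftool [ 2.31 -3.78  1.57] M [ 0.043 -0.858 -0.023] J6eff -0.005 w 40.3
```

>>> carry_out(
  moves=[
    {"x":0,"y":0,"z":0,"ax":0,"ay":0,"az":5},
    {"x":0,"y":0,"z":0,"ax":0,"ay":0,"az":10},
    {"x":0,"y":0,"z":0,"ax":0,"ay":0,"az":14},
    {"x":0,"y":0,"z":0,"ax":0,"ay":0,"az":14},
    {"x":0,"y":0,"z":0,"ax":0,"ay":0,"az":14},
  ],
)

```text
time_s: 20.3
tool_pos: [0.5105, -0.0356, 0.2607]
orientation: [[0.52, -0.854, 0.002], [-0.854, -0.52, -0.001], [0.001, -0.001, -1.0]]
force: [5.2, -0.6, -2.2]
width: 0.424
```

```bash
python3 st.py
```

```text
t 20.3 p [ 0.5105 -0.0356  0.2607] yaw -58.68 J6 48.69 Ftool [ 3.21 -4.15  2.22] M [ 0.009 -0.979 -0.001] J6eff 0.027 w 40.3
```

>>> carry_out(
  moves=[
    {"x":0,"y":0,"z":0,"ax":0,"ay":0,"az":2},
    {"x":0,"y":0,"z":0,"ax":0,"ay":0,"az":4},
    {"x":0,"y":0,"z":0,"ax":0,"ay":0,"az":4},
    {"x":0,"y":0,"z":0,"ax":0,"ay":0,"az":4},
  ],
)

```text
time_s: 20.7
tool_pos: [0.5105, -0.0356, 0.2606]
orientation: [[0.459, -0.888, 0.002], [-0.888, -0.459, -0.001], [0.001, -0.001, -1.0]]
force: [5.6, -0.6, -2.4]
width: 0.422
```

```bash
python3 st.py
```

```text
t 20.7 p [ 0.5105 -0.0356  0.2606] yaw -62.68 J6 52.69 Ftool [ 3.13 -4.72  2.45] M [-0.024 -0.92   0.033] J6eff 0.016 w 40.1
```

At yaw -58.7 the first pass read 0.15 and now it reads about 0, so the grip has slipped relative to the knob somewhere. Sweep on in 3° steps to find the stop again.

>>> carry_out(
  moves=[
    {"x":0,"y":-0.6,"z":0,"ax":0,"ay":0,"az":3},
    {"x":0,"y":-0.6,"z":0,"ax":0,"ay":0,"az":3},
    {"x":0,"y":-0.6,"z":0,"ax":0,"ay":0,"az":3},
  ],
)

```text
time_s: 21.0
tool_pos: [0.5106, -0.0356, 0.2607]
orientation: [[0.412, -0.911, 0.0], [-0.911, -0.412, -0.001], [0.001, 0.0, -1.0]]
force: [3.7, -3.6, -1.9]
width: 0.424
```

```bash
python3 st.py
```

```text
t 21.0 p [ 0.5106 -0.0356  0.2607] yaw -65.68 J6 55.73 Ftool [ 4.81 -1.93  1.88] M [-0.378 -0.664 -0.035] J6eff -0.007 w 40.3
```

>>> carry_out(
  moves=[
    {"x":0,"y":0,"z":0,"ax":0,"ay":0,"az":3},
    {"x":0,"y":0,"z":0,"ax":0,"ay":0,"az":3},
    {"x":0,"y":0,"z":0,"ax":0,"ay":0,"az":3},
  ],
)

```text
time_s: 21.3
tool_pos: [0.5106, -0.0356, 0.2606]
orientation: [[0.364, -0.931, 0.0], [-0.931, -0.364, -0.001], [0.001, 0.0, -1.0]]
force: [3.7, -2.8, -2.7]
width: 0.43
```

```bash
python3 st.py
```

```text
t 21.3 p [ 0.5106 -0.0356  0.2606] yaw -68.67 J6 58.71 Ftool [ 3.96 -2.38  2.75] M [-0.564 -0.663 -0.034] J6eff -0.05 w 40.9
```

>>> carry_out(
  moves=[
    {"x":0,"y":0,"z":0,"ax":0,"ay":0,"az":3},
    {"x":0,"y":0,"z":0,"ax":0,"ay":0,"az":3},
    {"x":0,"y":0,"z":0,"ax":0,"ay":0,"az":3},
  ],
)

```text
time_s: 21.6
tool_pos: [0.5106, -0.0356, 0.2606]
orientation: [[0.314, -0.949, 0.0], [-0.949, -0.314, -0.001], [0.001, -0.0, -1.0]]
force: [3.3, -3.8, -3.5]
width: 0.426
```

```bash
python3 st.py
```

```text
t 21.6 p [ 0.5106 -0.0356  0.2606] yaw -71.68 J6 61.73 Ftool [ 4.62 -1.98  3.47] M [-0.676 -0.741 -0.135] J6eff -0.137 w 40.5
```

>>> carry_out(
  moves=[
    {"x":0,"y":0,"z":0,"ax":0,"ay":0,"az":3},
    {"x":0,"y":0,"z":0,"ax":0,"ay":0,"az":3},
    {"x":0,"y":0,"z":0,"ax":0,"ay":0,"az":3},
  ],
)

```text
time_s: 21.9
tool_pos: [0.5106, -0.0357, 0.2607]
orientation: [[0.265, -0.964, 0.0], [-0.964, -0.265, -0.001], [0.001, -0.0, -1.0]]
force: [3.6, -4.0, -2.8]
width: 0.423
```

```bash
python3 st.py
```

```text
t 21.9 p [ 0.5106 -0.0357  0.2607] yaw -74.65 J6 64.7 Ftool [ 4.78 -2.41  2.83] M [-0.553 -0.684  0.069] J6eff 0.077 w 40.2
```

>>> carry_out(
  moves=[
    {"x":0,"y":0,"z":0,"ax":0,"ay":0,"az":2},
    {"x":0,"y":0,"z":0,"ax":0,"ay":0,"az":2},
    {"x":0,"y":0,"z":0,"ax":0,"ay":0,"az":2},
  ],
)

```text
time_s: 22.2
tool_pos: [0.5106, -0.0356, 0.2607]
orientation: [[0.232, -0.973, 0.0], [-0.973, -0.232, -0.002], [0.002, -0.0, -1.0]]
force: [3.5, -3.1, -3.0]
width: 0.423
```

```bash
python3 st.py
```

```text
t 22.2 p [ 0.5106 -0.0356  0.2607] yaw -76.59 J6 66.65 Ftool [ 3.86 -2.72  3.02] M [-0.61  -0.657  0.431] J6eff 0.41 w 40.2
```

>>> carry_out(
  moves=[
    {"x":0,"y":0,"z":0,"ax":0,"ay":0,"az":2},
    {"x":0,"y":0,"z":0,"ax":0,"ay":0,"az":2},
    {"x":0,"y":0,"z":0,"ax":0,"ay":0,"az":2},
  ],
)

```text
time_s: 22.5
tool_pos: [0.5106, -0.0357, 0.2606]
orientation: [[0.197, -0.98, 0.0], [-0.98, -0.197, -0.002], [0.002, -0.0, -1.0]]
force: [3.8, -2.8, -2.8]
width: 0.427
```

```bash
python3 st.py; python3 st.py
```

```text
t 22.5 p [ 0.5106 -0.0357  0.2606] yaw -78.61 J6 68.67 Ftool [ 3.51 -3.13  2.84] M [-0.733 -0.714  0.224] J6eff 0.256 w 40.6
t 22.5 p [ 0.5106 -0.0357  0.2606] yaw -78.61 J6 68.67 Ftool [ 3.51 -3.13  2.84] M [-0.733 -0.714  0.224] J6eff 0.256 w 40.6
```

>>> carry_out(
  moves=[
    {"x":0,"y":0,"z":0,"ax":0,"ay":0,"az":2},
    {"x":0,"y":0,"z":0,"ax":0,"ay":0,"az":2},
    {"x":0,"y":0,"z":0,"ax":0,"ay":0,"az":2},
  ],
)

```text
time_s: 22.8
tool_pos: [0.5106, -0.0357, 0.2607]
orientation: [[0.163, -0.987, 0.001], [-0.987, -0.163, -0.002], [0.002, -0.0, -1.0]]
force: [4.6, -4.3, -2.7]
width: 0.423
```

```bash
python3 st.py
```

```text
t 22.8 p [ 0.5106 -0.0357  0.2607] yaw -80.6 J6 70.66 Ftool [ 5.01 -3.87  2.69] M [-0.803 -0.648  0.243] J6eff 0.315 w 40.1
```

The stop shows again at the same yaw (about -74°): the moment crosses zero at -74 and stays at 0.24–0.42 from -76.6 to -80.6. The full out-and-back trip therefore had no net slip, and the 90° setting was right. Now back to the stop angle, then exactly 90° anticlockwise again.

>>> carry_out(
  moves=[
    {"x":0.3,"y":-0.5,"z":0,"ax":0,"ay":0,"az":-4},
    {"x":0.3,"y":-0.5,"z":0,"ax":0,"ay":0,"az":-7},
    {"x":0.3,"y":-0.5,"z":0,"ax":0,"ay":0,"az":-7},
    {"x":0.3,"y":-0.5,"z":0,"ax":0,"ay":0,"az":-7},
    {"x":0.3,"y":-0.5,"z":0,"ax":0,"ay":0,"az":-12},
    {"x":0.3,"y":-0.5,"z":0,"ax":0,"ay":0,"az":-17},
    {"x":0.3,"y":-0.5,"z":0,"ax":0,"ay":0,"az":-22},
    {"x":0.3,"y":-0.5,"z":0,"ax":0,"ay":0,"az":-28},
    {"x":0.3,"y":-0.5,"z":0,"ax":0,"ay":0,"az":-34},
    {"x":0.3,"y":-0.5,"z":0,"ax":0,"ay":0,"az":-40},
    {"x":0.3,"y":-0.5,"z":0,"ax":0,"ay":0,"az":-43},
    {"x":0.3,"y":-0.5,"z":0,"ax":0,"ay":0,"az":-43},
  ],
)

```text
time_s: 24.0
tool_pos: [0.5105, -0.0354, 0.2606]
orientation: [[0.79, -0.613, -0.001], [-0.613, -0.79, -0.0], [-0.001, 0.001, -1.0]]
force: [-0.3, -2.3, -0.9]
width: 0.423
```

```bash
python3 st.py
```

```text
t 24.0 p [ 0.5105 -0.0354  0.2606] yaw -37.8 J6 27.84 Ftool [1.18 1.97 0.93] M [-0.483  0.001 -0.001] J6eff -0.228 w 40.2
```

>>> carry_out(
  moves=[
    {"x":0,"y":0,"z":0,"ax":0,"ay":0,"az":-6},
    {"x":0,"y":0,"z":0,"ax":0,"ay":0,"az":-12},
    {"x":0,"y":0,"z":0,"ax":0,"ay":0,"az":-18},
    {"x":0,"y":0,"z":0,"ax":0,"ay":0,"az":-24},
    {"x":0,"y":0,"z":0,"ax":0,"ay":0,"az":-30},
    {"x":0,"y":0,"z":0,"ax":0,"ay":0,"az":-36},
    {"x":0,"y":0,"z":0,"ax":0,"ay":0,"az":-42},
    {"x":0,"y":0,"z":0,"ax":0,"ay":0,"az":-48},
    {"x":0,"y":0,"z":0,"ax":0,"ay":0,"az":-54},
    {"x":0,"y":0,"z":0,"ax":0,"ay":0,"az":-54},
    {"x":0,"y":0,"z":0,"ax":0,"ay":0,"az":-54},
    {"x":0,"y":0,"z":0,"ax":0,"ay":0,"az":-54},
  ],
)

```text
time_s: 25.2
tool_pos: [0.5101, -0.0353, 0.2606]
orientation: [[0.961, 0.277, -0.003], [0.277, -0.961, 0.0], [-0.003, -0.001, -1.0]]
force: [-5.5, -3.2, 1.6]
width: 0.424
```

```bash
python3 st.py
```

```text
t 25.2 p [ 0.5101 -0.0353  0.2606] yaw 16.06 J6 -26.02 Ftool [-6.15  1.56 -1.56] M [-0.368  0.758  0.009] J6eff -0.001 w 40.3
```

Now release so that the knob settles in its click, recentre, regrip and probe ±3° once more.

>>> carry_out(
  moves=[
    {"x":0,"y":0,"z":0,"ax":0,"ay":0,"az":0},
    {"x":0,"y":0,"z":0,"ax":0,"ay":0,"az":0},
    {"x":0,"y":0,"z":0,"ax":0,"ay":0,"az":0},
    {"x":-0.9,"y":0,"z":0,"ax":0,"ay":0,"az":0},
    {"x":-0.9,"y":0,"z":0,"ax":0,"ay":0,"az":0},
    {"x":-0.9,"y":0,"z":0,"ax":0,"ay":0,"az":0},
  ],
  gripper=0.55,
)

```text
time_s: 25.8
tool_pos: [0.5102, -0.0355, 0.2607]
orientation: [[0.96, 0.279, 0.0], [0.279, -0.96, 0.0], [0.0, -0.0, -1.0]]
force: [-0.2, -0.1, 0.5]
width: 0.549
```

>>> carry_out(
  moves=[
    {"x":0,"y":0,"z":0,"ax":0,"ay":0,"az":0},
    {"x":0,"y":0,"z":0,"ax":0,"ay":0,"az":0},
    {"x":0,"y":0,"z":0,"ax":0,"ay":0,"az":0},
    {"x":0,"y":0,"z":0,"ax":0,"ay":0,"az":0},
    {"x":0,"y":0,"z":0,"ax":0,"ay":0,"az":0},
    {"x":0,"y":0,"z":0,"ax":0,"ay":0,"az":0},
  ],
  gripper=0.2,
)

```text
time_s: 26.4
tool_pos: [0.5101, -0.0355, 0.2607]
orientation: [[0.96, 0.279, -0.0], [0.279, -0.96, -0.0], [-0.0, -0.0, -1.0]]
force: [-0.7, -0.1, -0.5]
width: 0.426
```

```bash
python3 st.py
```

```text
t 26.4 p [ 0.5101 -0.0355  0.2607] yaw 16.22 J6 -26.22 Ftool [-0.72 -0.07  0.5 ] M [-0.046 -0.    -0.002] J6eff -0.021 w 40.5
```

>>> carry_out(
  moves=[
    {"x":0,"y":0,"z":0,"ax":0,"ay":0,"az":-3},
    {"x":0,"y":0,"z":0,"ax":0,"ay":0,"az":-3},
    {"x":0,"y":0,"z":0,"ax":0,"ay":0,"az":-3},
  ],
)

```text
time_s: 26.7
tool_pos: [0.5101, -0.0355, 0.2606]
orientation: [[0.945, 0.328, -0.0], [0.328, -0.945, -0.0], [-0.0, -0.0, -1.0]]
force: [-1.2, -0.2, -0.2]
width: 0.424
```

```bash
python3 st.py
```

```text
t 26.7 p [ 0.5101 -0.0355  0.2606] yaw 19.17 J6 -29.17 Ftool [-1.23 -0.18  0.22] M [-0.034  0.045 -0.047] J6eff -0.012 w 40.3
```

>>> carry_out(
  moves=[
    {"x":0,"y":0,"z":0,"ax":0,"ay":0,"az":3},
    {"x":0,"y":0,"z":0,"ax":0,"ay":0,"az":6},
    {"x":0,"y":0,"z":0,"ax":0,"ay":0,"az":6},
    {"x":0,"y":0,"z":0,"ax":0,"ay":0,"az":6},
  ],
)

```text
time_s: 27.1
tool_pos: [0.5101, -0.0355, 0.2607]
orientation: [[0.973, 0.229, -0.0], [0.229, -0.973, -0.0], [-0.0, 0.0, -1.0]]
force: [-0.7, -0.7, -0.1]
width: 0.426
```

```bash
python3 st.py
```

```text
t 27.1 p [ 0.5101 -0.0355  0.2607] yaw 13.25 J6 -23.25 Ftool [-0.84  0.53  0.11] M [-0.029  0.053  0.01 ] J6eff 0.018 w 40.5
```

>>> carry_out(
  moves=[
    {"x":0,"y":0,"z":0,"ax":0,"ay":0,"az":-3},
    {"x":0,"y":0,"z":0,"ax":0,"ay":0,"az":-3},
    {"x":0,"y":0,"z":0,"ax":0,"ay":0,"az":-3},
  ],
)

```text
time_s: 27.4
tool_pos: [0.5101, -0.0355, 0.2607]
orientation: [[0.96, 0.279, -0.0], [0.279, -0.96, 0.0], [-0.0, -0.0, -1.0]]
force: [-1.9, 0.2, 1.0]
width: 0.422
```

```bash
python3 st.py
```

```text
t 27.4 p [ 0.5101 -0.0355  0.2607] yaw 16.18 J6 -26.18 Ftool [-1.82 -0.68 -1.02] M [-0.029  0.119 -0.046] J6eff 0.005 w 40.1
```

Only flat readings at ±3° again, so I need the phase of the clicks relative to the grip. Sweep clockwise in 3° steps from here.

>>> carry_out(
  moves=[
    {"x":0,"y":0,"z":0,"ax":0,"ay":0,"az":3},
    {"x":0,"y":0,"z":0,"ax":0,"ay":0,"az":6},
    {"x":0,"y":0,"z":0,"ax":0,"ay":0,"az":6},
    {"x":0,"y":0,"z":0,"ax":0,"ay":0,"az":6},
  ],
)

```text
time_s: 27.8
tool_pos: [0.5101, -0.0355, 0.2606]
orientation: [[0.984, 0.178, -0.0], [0.178, -0.984, 0.0], [-0.0, -0.0, -1.0]]
force: [-1.5, -0.1, 1.4]
width: 0.423
```

```bash
python3 st.py
```

```text
t 27.8 p [ 0.5101 -0.0355  0.2606] yaw 10.26 J6 -20.27 Ftool [-1.45 -0.15 -1.39] M [-0.047  0.07   0.044] J6eff 0.053 w 40.2
```

>>> carry_out(
  moves=[
    {"x":0,"y":0,"z":0,"ax":0,"ay":0,"az":3},
    {"x":0,"y":0,"z":0,"ax":0,"ay":0,"az":3},
    {"x":0,"y":0,"z":0,"ax":0,"ay":0,"az":3},
  ],
)

```text
time_s: 28.1
tool_pos: [0.5101, -0.0356, 0.2607]
orientation: [[0.992, 0.127, -0.0], [0.127, -0.992, -0.0], [-0.0, 0.0, -1.0]]
force: [-0.2, -0.8, 0.1]
width: 0.425
```

```bash
python3 st.py
```

```text
t 28.1 p [ 0.5101 -0.0356  0.2607] yaw 7.28 J6 -17.29 Ftool [-0.31  0.78 -0.06] M [-0.058  0.163 -0.068] J6eff -0.024 w 40.3
```

>>> carry_out(
  moves=[
    {"x":0,"y":0,"z":0,"ax":0,"ay":0,"az":3},
    {"x":0,"y":0,"z":0,"ax":0,"ay":0,"az":3},
    {"x":0,"y":0,"z":0,"ax":0,"ay":0,"az":3},
  ],
)

```text
time_s: 28.4
tool_pos: [0.5101, -0.0355, 0.2606]
orientation: [[0.997, 0.075, -0.0], [0.075, -0.997, -0.0], [-0.0, 0.0, -1.0]]
force: [-0.7, -0.2, 1.1]
width: 0.426
```

```bash
python3 st.py
```

```text
t 28.4 p [ 0.5101 -0.0355  0.2606] yaw 4.31 J6 -14.31 Ftool [-0.69  0.12 -1.06] M [-0.049  0.091 -0.015] J6eff 0.004 w 40.5
```

>>> carry_out(
  moves=[
    {"x":0,"y":0,"z":0,"ax":0,"ay":0,"az":3},
    {"x":0,"y":0,"z":0,"ax":0,"ay":0,"az":3},
    {"x":0,"y":0,"z":0,"ax":0,"ay":0,"az":3},
  ],
)

```text
time_s: 28.7
tool_pos: [0.5102, -0.0355, 0.2607]
orientation: [[1.0, 0.023, 0.0], [0.023, -1.0, 0.0], [0.0, -0.0, -1.0]]
force: [-0.4, -0.3, 0.6]
width: 0.423
```

```bash
python3 st.py
```

```text
t 28.7 p [ 0.5102 -0.0355  0.2607] yaw 1.3 J6 -11.3 Ftool [-0.4   0.24 -0.62] M [-0.125  0.067 -0.077] J6eff -0.108 w 40.2
```

>>> carry_out(
  moves=[
    {"x":0,"y":0,"z":0,"ax":0,"ay":0,"az":3},
    {"x":0,"y":0,"z":0,"ax":0,"ay":0,"az":3},
    {"x":0,"y":0,"z":0,"ax":0,"ay":0,"az":3},
  ],
)

```text
time_s: 29.0
tool_pos: [0.5102, -0.0355, 0.2607]
orientation: [[1.0, -0.029, 0.0], [-0.029, -1.0, -0.0], [0.0, 0.0, -1.0]]
force: [-1.0, -0.5, 0.3]
width: 0.426
```

```bash
python3 st.py
```

```text
t 29.0 p [ 0.5102 -0.0355  0.2607] yaw -1.68 J6 -8.31 Ftool [-0.96  0.51 -0.26] M [-0.072  0.071 -0.033] J6eff -0.02 w 40.5
```

>>> carry_out(
  moves=[
    {"x":0,"y":0,"z":0,"ax":0,"ay":0,"az":3},
    {"x":0,"y":0,"z":0,"ax":0,"ay":0,"az":3},
    {"x":0,"y":0,"z":0,"ax":0,"ay":0,"az":3},
  ],
)

```text
time_s: 29.3
tool_pos: [0.5102, -0.0355, 0.2607]
orientation: [[0.997, -0.081, 0.0], [-0.081, -0.997, -0.0], [0.0, 0.0, -1.0]]
force: [-1.0, -0.6, 1.4]
width: 0.426
```

```bash
python3 st.py
```

```text
t 29.3 p [ 0.5102 -0.0355  0.2607] yaw -4.67 J6 -5.33 Ftool [-0.95  0.64 -1.38] M [-0.054 -0.032  0.168] J6eff 0.216 w 40.4
```

>>> carry_out(
  moves=[
    {"x":0,"y":0,"z":0,"ax":0,"ay":0,"az":3},
    {"x":0,"y":0,"z":0,"ax":0,"ay":0,"az":3},
    {"x":0,"y":0,"z":0,"ax":0,"ay":0,"az":3},
  ],
)

```text
time_s: 29.6
tool_pos: [0.5102, -0.0355, 0.2607]
orientation: [[0.991, -0.134, 0.0], [-0.134, -0.991, -0.0], [0.0, 0.0, -1.0]]
force: [0.4, 0.7, 0.0]
width: 0.42
```

```bash
python3 st.py
```

```text
t 29.6 p [ 0.5102 -0.0355  0.2607] yaw -7.69 J6 -2.31 Ftool [ 0.28 -0.71 -0.03] M [-0.001 -0.002  0.013] J6eff 0.05 w 39.9
```

This sweep shows a clean click at yaw about -1.7° (-0.1 before it, +0.2 after it, 0 beyond). That is click 4, 72° from the stop, so click 5 is at about 16.2° as planned. The ±3° probe sits where the moment already collapses, so ±2° is the better probe. Back to 16.2°, release, regrip, probe.

>>> carry_out(
  moves=[
    {"x":0,"y":0,"z":0,"ax":0,"ay":0,"az":-4},
    {"x":0,"y":0,"z":0,"ax":0,"ay":0,"az":-8},
    {"x":0,"y":0,"z":0,"ax":0,"ay":0,"az":-12},
    {"x":0,"y":0,"z":0,"ax":0,"ay":0,"az":-16},
    {"x":0,"y":0,"z":0,"ax":0,"ay":0,"az":-20},
    {"x":0,"y":0,"z":0,"ax":0,"ay":0,"az":-22},
    {"x":0,"y":0,"z":0,"ax":0,"ay":0,"az":-22},
    {"x":0,"y":0,"z":0,"ax":0,"ay":0,"az":-22},
  ],
)

```text
time_s: 30.4
tool_pos: [0.5101, -0.0355, 0.2606]
orientation: [[0.969, 0.246, -0.0], [0.246, -0.969, 0.0], [-0.0, -0.0, -1.0]]
force: [-2.0, -0.6, -0.1]
width: 0.424
```

```bash
python3 st.py
```

```text
t 30.4 p [ 0.5101 -0.0355  0.2606] yaw 14.22 J6 -24.22 Ftool [-2.13  0.11  0.1 ] M [-0.059  0.077  0.11 ] J6eff 0.096 w 40.3
```

>>> carry_out(
  moves=[
    {"x":0,"y":0,"z":0,"ax":0,"ay":0,"az":-2},
    {"x":0,"y":0,"z":0,"ax":0,"ay":0,"az":-2},
    {"x":0,"y":0,"z":0,"ax":0,"ay":0,"az":-2},
  ],
)

```text
time_s: 30.7
tool_pos: [0.5101, -0.0355, 0.2606]
orientation: [[0.96, 0.279, -0.0], [0.279, -0.96, 0.0], [-0.0, -0.0, -1.0]]
force: [-1.5, -0.4, 1.6]
width: 0.425
```

```bash
python3 st.py
```

```text
t 30.7 p [ 0.5101 -0.0355  0.2606] yaw 16.17 J6 -26.17 Ftool [-1.54 -0.02 -1.58] M [-0.05   0.072  0.019] J6eff 0.003 w 40.3
```

>>> carry_out(
  moves=[
    {"x":0,"y":0,"z":0,"ax":0,"ay":0,"az":-2},
    {"x":0,"y":0,"z":0,"ax":0,"ay":0,"az":-2},
    {"x":0,"y":0,"z":0,"ax":0,"ay":0,"az":-2},
  ],
)

```text
time_s: 31.0
tool_pos: [0.5101, -0.0355, 0.2607]
orientation: [[0.95, 0.312, -0.0], [0.312, -0.95, 0.0], [-0.0, -0.0, -1.0]]
force: [-1.2, -0.2, 0.9]
width: 0.426
```

```bash
python3 st.py
```

```text
t 31.0 p [ 0.5101 -0.0355  0.2607] yaw 18.15 J6 -28.15 Ftool [-1.21 -0.18 -0.9 ] M [-0.162  0.179 -0.174] J6eff -0.173 w 40.5
```

>>> carry_out(
  moves=[
    {"x":0,"y":0,"z":0,"ax":0,"ay":0,"az":-2},
    {"x":0,"y":0,"z":0,"ax":0,"ay":0,"az":-2},
    {"x":0,"y":0,"z":0,"ax":0,"ay":0,"az":-2},
  ],
)

```text
time_s: 31.3
tool_pos: [0.5101, -0.0355, 0.2607]
orientation: [[0.939, 0.345, -0.0], [0.345, -0.939, -0.0], [-0.0, -0.0, -1.0]]
force: [-2.0, -0.1, 0.6]
width: 0.421
```

```bash
python3 st.py
```

```text
t 31.3 p [ 0.5101 -0.0355  0.2607] yaw 20.16 J6 -30.16 Ftool [-1.88 -0.56 -0.61] M [-0.124  0.22  -0.035] J6eff -0.046 w 40.0
```

Now clear: +0.10 at 14.2°, 0 at 16.2°, -0.17 at 18.2°, and collapsing at 20.2°. The click is centred at 16.2°, exactly 90° (five clicks) from the stop. Return to 16.2°, release, and lift.

>>> carry_out(
  moves=[
    {"x":0,"y":0,"z":0,"ax":0,"ay":0,"az":2},
    {"x":0,"y":0,"z":0,"ax":0,"ay":0,"az":4},
    {"x":0,"y":0,"z":0,"ax":0,"ay":0,"az":4},
    {"x":0,"y":0,"z":0,"ax":0,"ay":0,"az":4},
  ],
)

```text
time_s: 31.7
tool_pos: [0.5101, -0.0355, 0.2607]
orientation: [[0.96, 0.28, -0.0], [0.28, -0.96, 0.0], [-0.0, -0.0, -1.0]]
force: [-2.0, -0.4, 1.2]
width: 0.427
```

```bash
python3 st.py
```

```text
t 31.7 p [ 0.5101 -0.0355  0.2607] yaw 16.24 J6 -26.24 Ftool [-2.01 -0.2  -1.22] M [-0.099  0.256 -0.022] J6eff -0.028 w 40.6
```

>>> carry_out(
  moves=[
    {"x":0,"y":0,"z":0,"ax":0,"ay":0,"az":0},
    {"x":0,"y":0,"z":0,"ax":0,"ay":0,"az":0},
    {"x":0,"y":0,"z":0,"ax":0,"ay":0,"az":0},
    {"x":0,"y":0,"z":0,"ax":0,"ay":0,"az":0},
    {"x":0,"y":0,"z":-5,"ax":0,"ay":0,"az":0},
    {"x":0,"y":0,"z":-20,"ax":0,"ay":0,"az":0},
    {"x":0,"y":0,"z":-50,"ax":0,"ay":0,"az":0},
    {"x":0,"y":0,"z":-90,"ax":0,"ay":0,"az":0},
    {"x":0,"y":0,"z":-90,"ax":0,"ay":0,"az":0},
    {"x":0,"y":0,"z":-90,"ax":0,"ay":0,"az":0},
  ],
  gripper=0.6,
)

```text
time_s: 32.7
tool_pos: [0.5109, -0.0357, 0.3535]
orientation: [[0.96, 0.279, 0.004], [0.279, -0.96, -0.001], [0.004, 0.002, -1.0]]
force: [-1.1, -0.2, -0.8]
width: 0.603
```

>>> carry_out(
  moves=[
    {"x":0,"y":0,"z":0,"ax":0,"ay":0,"az":-8},
    {"x":0,"y":0,"z":0,"ax":0,"ay":0,"az":-16},
    {"x":0,"y":0,"z":0,"ax":0,"ay":0,"az":-24},
    {"x":0,"y":0,"z":0,"ax":0,"ay":0,"az":-32},
    {"x":0,"y":0,"z":0,"ax":0,"ay":0,"az":-40},
    {"x":0,"y":0,"z":0,"ax":0,"ay":0,"az":-48},
    {"x":0,"y":0,"z":0,"ax":0,"ay":0,"az":-56},
    {"x":0,"y":0,"z":0,"ax":0,"ay":0,"az":-63},
    {"x":0,"y":0,"z":0,"ax":0,"ay":0,"az":-63},
    {"x":0,"y":0,"z":0,"ax":0,"ay":0,"az":-63},
  ],
  gripper=0,
  squeeze=20,
)

```text
time_s: 33.7
tool_pos: [0.5098, -0.0355, 0.3498]
orientation: [[0.19, 0.982, -0.002], [0.982, -0.19, 0.0], [-0.0, -0.002, -1.0]]
force: [0.9, -0.3, -1.3]
width: 0.002
```

```bash
python3 st.py
python3 - <<'E'
from h import *
s=bot.read_state();P=bot.camera_params("wrist")
im,d=save("wrist","f.png")
R=np.array(s["orientation"]);T=np.array(s["tool_pos"])
for l in("selector_grip","switch_tip"):
    for q in bot.pinpoint("wrist",l)[:2]:
        p=q["pixel"];X=at_z("wrist",p,{"selector_grip":.258,"switch_tip":.263}[l],P);print(l,np.round(p),round(q["conf"],2),X.round(4),"tool mm",(R.T@(X-T)*1e3).round(1))
E
```

```text
t 33.7 p [ 0.5098 -0.0355  0.3498] yaw 79.07 J6 -89.08 Ftool [-0.15  0.99  1.28] M [ 0.076 -0.117 -0.041] J6eff -0.029 w 0.2
selector_grip [279. 219.] 0.62 [ 0.512  -0.0371  0.258 ] tool mm [-1.2  2.6 91.8]
```

View pics/f.png

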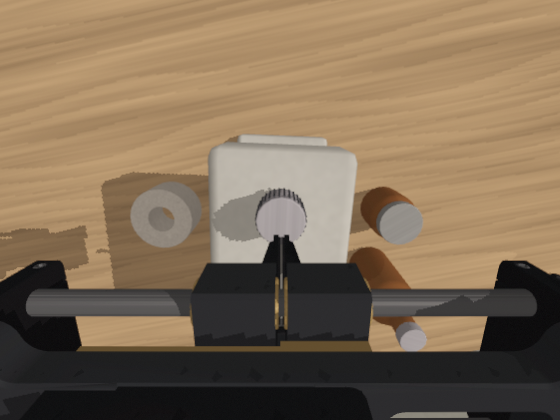

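The wrist view from above the knob shows its top at (280,216). The deck edges are vertical in the picture, so the tool is aligned with the grinder, and tool y points to its rear. The switch is hidden behind the gripper body at this pose. From the knob axis, now known from the grip, the switch tip lies at tool x -45, y +61. I'll go down in front of it, then push to the rear.

>>> carry_out(
  moves=[
    {"x":-22,"y":16,"z":0,"ax":0,"ay":0,"az":0},
    {"x":-45,"y":33,"z":0,"ax":0,"ay":0,"az":0},
    {"x":-45,"y":33,"z":10,"ax":0,"ay":0,"az":0},
    {"x":-45,"y":33,"z":30,"ax":0,"ay":0,"az":0},
    {"x":-45,"y":33,"z":50,"ax":0,"ay":0,"az":0},
    {"x":-45,"y":33,"z":65,"ax":0,"ay":0,"az":0},
    {"x":-45,"y":33,"z":75,"ax":0,"ay":0,"az":0},
    {"x":-45,"y":33,"z":79,"ax":0,"ay":0,"az":0},
    {"x":-45,"y":33,"z":79,"ax":0,"ay":0,"az":0},
    {"x":-45,"y":33,"z":79,"ax":0,"ay":0,"az":0},
  ],
)

```text
time_s: 34.85
tool_pos: [0.5345, -0.0859, 0.2726]
orientation: [[0.187, 0.982, 0.001], [0.982, -0.187, -0.0], [-0.0, 0.001, -1.0]]
force: [0.6, -0.0, -0.5]
width: 0.003
```

```bash
python3 st.py
python3 - <<'E'
from h import *
a,_=bot.get_image("scene");b,_=bot.get_image("side")
A=cv2.resize(a[130:270,110:290],None,fx=2.2,fy=2.2,interpolation=cv2.INTER_CUBIC);B=cv2.resize(b[90:230,240:420],None,fx=2.2,fy=2.2,interpolation=cv2.INTER_CUBIC)
cv2.imwrite("pics/g.png",np.hstack([A,B])[:,:,::-1])
E
```

```text
t 34.85 p [ 0.5345 -0.0859  0.2726] yaw 79.22 J6 -94.03 Ftool [0.08 0.64 0.52] M [ 0.08  -0.08   0.011] J6eff 0.001 w 0.3
```

View pics/g.png

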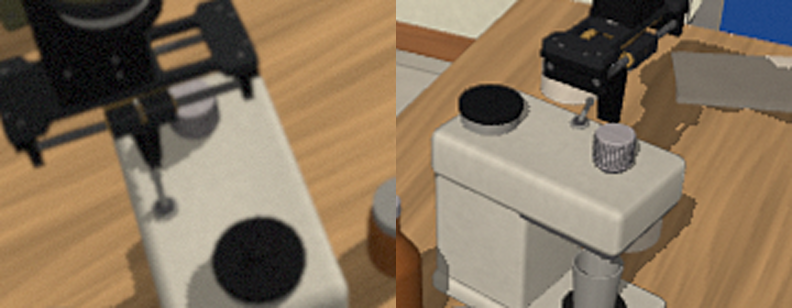

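The crops show the closed fingertips at (150,165) in the left image, right in front of the switch handle (base at 163,207) and in line with it. The right image agrees: handle at (585,108), finger at (607,100). Push to the rear.

>>> carry_out(
  moves=[
    {"x":0,"y":5,"z":0,"ax":0,"ay":0,"az":0},
    {"x":0,"y":10,"z":0,"ax":0,"ay":0,"az":0},
    {"x":0,"y":15,"z":0,"ax":0,"ay":0,"az":0},
    {"x":0,"y":19,"z":0,"ax":0,"ay":0,"az":0},
    {"x":0,"y":23,"z":0,"ax":0,"ay":0,"az":0},
    {"x":0,"y":27,"z":0,"ax":0,"ay":0,"az":0},
    {"x":0,"y":30,"z":0,"ax":0,"ay":0,"az":0},
    {"x":0,"y":33,"z":0,"ax":0,"ay":0,"az":0},
    {"x":0,"y":33,"z":0,"ax":0,"ay":0,"az":0},
  ],
)

```text
time_s: 35.85
tool_pos: [0.5637, -0.0917, 0.271]
orientation: [[0.187, 0.982, -0.01], [0.982, -0.187, 0.002], [-0.0, -0.01, -1.0]]
force: [-14.7, 1.9, 6.1]
width: 0.004
```

```bash
python3 st.py
```

```text
t 35.85 p [ 0.5637 -0.0917  0.271 ] yaw 79.21 J6 -93.8 Ftool [ -0.85 -14.88  -5.97] M [ 0.425  2.444 -0.073] J6eff -0.056 w 0.4
```

>>> carry_out(
  moves=[
    {"x":0,"y":1.5,"z":0,"ax":0,"ay":0,"az":0},
    {"x":0,"y":3,"z":0,"ax":0,"ay":0,"az":0},
    {"x":0,"y":3,"z":0,"ax":0,"ay":0,"az":0},
    {"x":0,"y":3,"z":0,"ax":0,"ay":0,"az":0},
  ],
)

```text
time_s: 36.25
tool_pos: [0.5643, -0.0917, 0.271]
orientation: [[0.187, 0.982, -0.016], [0.982, -0.187, 0.003], [-0.0, -0.016, -1.0]]
force: [-21.9, 1.5, 9.0]
width: 0.001
```

```bash
python3 st.py
```

```text
t 36.25 p [ 0.5643 -0.0917  0.271 ] yaw 79.22 J6 -93.78 Ftool [ -2.66 -21.93  -8.66] M [ 0.663  3.982 -0.078] J6eff -0.088 w 0.1
```

The force rises steeply with almost no travel (22 N, 0.6 mm), so the switch is against its rear stop. Back off, lift, and check by picture.

>>> carry_out(
  moves=[
    {"x":0,"y":-5,"z":0,"ax":0,"ay":0,"az":0},
    {"x":0,"y":-15,"z":0,"ax":0,"ay":0,"az":0},
    {"x":0,"y":-25,"z":0,"ax":0,"ay":0,"az":0},
    {"x":0,"y":-25,"z":-30,"ax":0,"ay":0,"az":0},
    {"x":0,"y":-25,"z":-70,"ax":0,"ay":0,"az":0},
    {"x":0,"y":-65,"z":-110,"ax":0,"ay":0,"az":0},
    {"x":0,"y":-110,"z":-110,"ax":0,"ay":0,"az":0},
    {"x":0,"y":-150,"z":-110,"ax":0,"ay":0,"az":0},
    {"x":0,"y":-150,"z":-110,"ax":0,"ay":0,"az":0},
    {"x":0,"y":-150,"z":-110,"ax":0,"ay":0,"az":0},
  ],
)

```text
time_s: 37.25
tool_pos: [0.4219, -0.0645, 0.3821]
orientation: [[0.187, 0.982, 0.003], [0.982, -0.187, -0.001], [-0.0, 0.003, -1.0]]
force: [0.4, -0.3, -0.1]
width: 0.002
```

```bash
python3 st.py
python3 - <<'E'
from h import *
a,_=bot.get_image("scene");b,_=bot.get_image("side")
# expected switch tip: pivot/knob in grinder frame, yaw -10.8
for psi in(-10.8,):
    c,s=np.cos(np.radians(psi)),np.sin(np.radians(psi));Rz=np.array([[c,-s],[s,c]])
    for n,g in(("off",(61,-45)),("on",(83,-45))):
        X=np.r_[np.array([.5101,-.0355])+Rz@np.array(g)/1e3,.263]
        print(n,X.round(3),"scene",proj("scene",X).round(1),"side",proj("side",X).round(1))
for cam in("scene","side"):
    for l in("switch_tip","selector_grip","jar","juice_bottle","label_roll","catch_cup"):
        print(cam,l,[(np.round(q["pixel"],1).tolist(),round(q["conf"],2)) for q in bot.pinpoint(cam,l)[:1]])
A=cv2.resize(a[130:270,110:290],None,fx=2.2,fy=2.2,interpolation=cv2.INTER_CUBIC);B=cv2.resize(b[90:230,240:420],None,fx=2.2,fy=2.2,interpolation=cv2.INTER_CUBIC)
cv2.imwrite("pics/i.png",np.hstack([A,B])[:,:,::-1])
E
```

```text
t 37.25 p [ 0.4219 -0.0645  0.3821] yaw 79.22 J6 -95.13 Ftool [-0.26  0.42  0.12] M [ 0.112 -0.246 -0.02 ] J6eff -0.001 w 0.2
off [ 0.562 -0.091  0.263] scene [182.7 209.4] side [326.4 135.8]
on [ 0.583 -0.095  0.263] scene [186.4 219.4] side [318.5 132.9]
scene switch_tip [([184.4, 221.9], 0.44)]
scene selector_grip [([195.0, 180.9], 0.88)]
scene jar [([293.0, 241.4], 0.96)]
scene juice_bottle [([307.5, 287.8], 0.68)]
scene label_roll [([138.8, 302.7], 0.85)]
scene catch_cup []
side switch_tip [([319.2, 134.6], 0.37)]
side selector_grip [([340.8, 155.1], 0.89)]
side jar [([273.5, 269.4], 0.69)]
side juice_bottle [([237.3, 245.5], 0.95)]
side label_roll [([342.2, 193.2], 0.57)]
side catch_cup [([328.6, 231.0], 0.77)]
```

View pics/i.png

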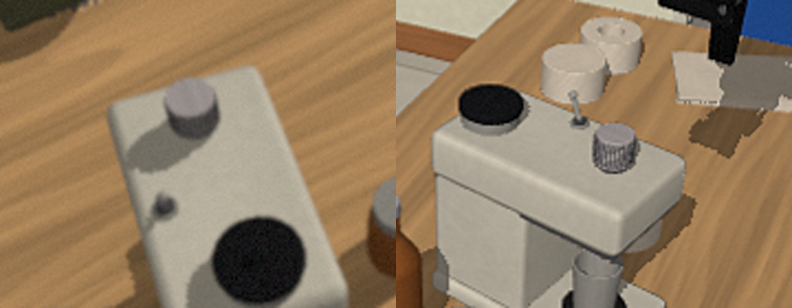

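The tip has gone over: the networks put it at scene (184,222) and side (319,135), and the calculated "on" positions are (186,219) and (318.5,133). The bystanders are at their earlier pixels and the arm is clear of everything.

```bash
python3 -c "
from rig import bot
print(bot.finish_job())"
```

```text
the job is handed in; nothing more can be done
None
```

The grind selector is set five clicks back from the stop, the power switch is over at on, and the job is handed in at about 37 s of the 72 s. No verdict came back.

- **Selector:** I felt the end stop twice at the same angle, 6 clicks from where the knob started. Past it the moment stayed at about 0.25–0.4 N m instead of giving way, and I went about 7° past, or 0.4 click. I then turned back 90° anticlockwise. A ±2° probe showed the knob centred in a click there: +0.10, 0 and -0.17 N m.
- **Checks that disagreed:** two earlier ±3° probes at that setting, and one reading at another click on the second pass, came out nearly flat. Because of that I went back to the stop, found it again and mapped click 4 before trusting the setting. I put the flat readings down to 3° being close to where the click lets go.
- **Switch:** I pushed it to the rear until the force rose to 22 N with almost no movement. The last pictures show the tip within about 3 pixels of its calculated on position in both views. By my finger-position figures the travel fell about 1 mm short of full, which is within their error.
- **Bystanders:** the jar, bottle and label roll were found within a few pixels of where they started in both views. The cup was checked only in the side view, also within a few pixels. The arm was clear of everything at the end.

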